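# Build up a double-crucible sintering charge

## Task

Build up the sintering charge on the tan hearth plate, one piece at a time from the bottom up: the setter disc in the middle of the plate, the small crucible with its pellet centred on the disc, the knobbed lid seated in the crucible's mouth, then the big crucible, upside down as it lies, over all three so that it stands flat on the plate, and last the control ring flat on top of it near the middle. The ware is brittle and the crucible is loaded, so set each piece down gently instead of dropping it and keep the crucible upright; leave the mortar, the jar and the tongs where they are.

Things in the scene. Friction and masses are not known exactly. Their poses are not given: they have to be found in the camera images.
- hearth: Hearth plate (target), fixed: a square tan ceramic plate 130 x 130 mm, 12 mm thick, on a 3 mm steel loading peel of 150 x 150 mm whose black-gripped handle points along +x. Origin on the bench under the plate's centre, z up; the plate's top is at z = 15 mm.
- setter: Setter disc, loose: plain flat off-white alumina disc, 44 mm in diameter, 8 mm thick, no hole, no knob. Origin at the centre of its underside, z up. 45 g.
- crucible: Small alumina crucible, loose, standing mouth up with a grey pellet (15 mm) in it: outside diameter 38 mm at the rim (37 mm at 6 mm height, foot 32 mm), 34 mm high, mouth 32 mm inside. Origin at the centre of its underside, z up. About 60 g.
- lid: Alumina lid of the small crucible, loose: flange 42 mm in diameter and 4 mm thick, under it a tapered spigot 3 mm deep (24 mm wide at the flange, 21 mm at the foot) that drops into the crucible's mouth, on top a round knob 13 mm in diameter and 12 mm high. Origin at the centre of the spigot's foot (it lies on that foot), z up: flange from z = 3 to 7 mm, knob from 7 to 19 mm. Seated, its origin is 31 mm above the crucible's. 30 g.
- cover: Cover: large alumina crucible, loose, standing upside down (closed end up) on its rim: straight, 65 mm outside and 58 mm inside diameter, 67 mm high, 63 mm deep inside. Origin at the centre of the mouth (its rim plane, underside as it stands), z up; its flat top is at z = 67 mm, 61 mm wide. About 200 g.
- ring: Process control ring, loose: small flat alumina ring, 24 mm outside diameter, 10 mm hole, 8 mm thick. Origin at the centre of its underside, z up. 12 g.
- mortar: Bystander, not to be moved: white porcelain mortar, 92 mm in diameter and 48 mm high, with its pestle sticking out on one side to about 92 mm height. Origin at the centre of its underside.
- jar: Bystander, not to be moved: amber glass jar with a black cap, 56 mm in diameter, 80 mm high. Origin at the centre of its underside.
- tongs: Bystander, not to be moved: steel crucible tongs lying flat, about 210 mm long and 60 mm wide, 9 mm high. Origin on the bench near the pivot, x along the tongs towards the jaws.

How it is judged:
On the way, in this order (a step that is already met when the one before it is completed fails the run):
1. the setter disc lies flat in the middle of the hearth plate (z of setter in the frame of hearth between 0.013 and 0.017 m and horizontal distance between setter and hearth below 0.015 m and angle between setter's own z axis and vertical below 0.06 rad), for 0.2 s.
2. the small crucible stands on the setter disc on the plate (all of step 1 and z of crucible in the frame of setter between 0.006 and 0.01 m and horizontal distance between crucible and setter below 0.008 m and angle between crucible's own z axis and vertical below 0.06 rad), for 0.2 s.
3. the lid is seated in the crucible's mouth (all of step 2 and z of lid in the frame of crucible between 0.029 and 0.033 m and horizontal distance between lid and crucible below 0.006 m and angle between lid's own z axis and vertical below 0.06 rad), for 0.2 s.
4. the big crucible stands flat on the plate over all three (all of step 3 and z of cover in the frame of hearth between 0.013 and 0.017 m and horizontal distance between cover and hearth below 0.025 m and angle between cover's own z axis and vertical below 0.06 rad and horizontal distance between cover and crucible below 0.014 m), for 0.2 s.
5. the control ring lies flat on top of the big crucible (all of step 4 and z of ring in the frame of cover between 0.065 and 0.069 m and horizontal distance between ring and cover below 0.015 m and angle between ring's own z axis and vertical below 0.06 rad), for 0.2 s.
At the end, for the whole second after the job is handed in: Disc within 15 mm of the plate's centre, crucible within 8 mm of the disc's, lid seated within 6 mm of its axis, cover flat on the plate within 25 mm of its centre and 14 mm of the crucible, ring within 15 mm of the cover's centre; all level (0.06 rad), heights to 2 mm, at rest (all of step 5 and linear speed of each of setter, crucible, lid, cover, ring below 0.02 m/s); the robot touches nothing.
It fails at once if a piece of the charge is let fall (moves faster than 0.6 m/s with no finger on it: a drop of about 2 cm) ((linear speed of setter above 0.6 m/s and contact force between the fingers and setter below 0.02 N) or (linear speed of crucible above 0.6 m/s and contact force between the fingers and crucible below 0.02 N) or (linear speed of lid above 0.6 m/s and contact force between the fingers and lid below 0.02 N) or (linear speed of cover above 0.6 m/s and contact force between the fingers and cover below 0.02 N) or (linear speed of ring above 0.6 m/s and contact force between the fingers and ring below 0.02 N)).
It fails at once if the loaded crucible is tilted by more than 0.5 rad (angle between crucible's own z axis and vertical above 0.5 rad).
It fails at once if the mortar, the jar or the tongs are moved by more than 30 mm (distance of any of mortar, jar, tongs from where it was at the start of the episode above 0.03 m).
It also fails if it takes over 122 s, if anything falls off the work surface, if the arm or the gripper's body presses on something with over 40 N, if the wrist force passes 120 N, or if a joint passes its speed limit or range.

## Robot

A 6-joint arm with a two-finger parallel gripper is mounted at the origin on the work surface. World frame = base frame: x ahead of the robot, y to its left, z up, the work surface at z = 0. Lengths are in m, angles in rad, forces in N, time in s.
With the tool pointing down it reaches from about 0.225 to 0.875 m from the base axis. Payload 3.4 kg.
Tool frame: the origin (TCP) lies between the finger pads; the fingertips stand 25 mm ahead of it and the grasp point (between the pads) lies 6 mm ahead of it (manip.tips_ahead is the distance from the TCP to the fingertips, in m); z points along the fingers, x is the direction in which the jaws open and shut, and the axes are right-handed (so a half turn about z gives the same grasp; the last joint's range is limited). The gripper opens to 85 mm and grips with 20 to 120 N. Pads are 22 mm wide; open, the fingers measure 114 mm over their backs; the gripper's body (76 mm by 85 mm) begins 54 mm behind the grasp point. The pads swing forward as they close: fully open they stand 13 mm farther back than shut.
Start: joints at [-1.453, 0.276, 1.505, -0, 1.361, -0.121], TCP at [0.136, -0.559, 0.225] pointing down, gripper open.
Joint ranges: [-2.89, 2.89], [-0.75, 2.08], [0.22, 2.7], [-1.18, 4.32], [0.11, 2.71], [-2.7, 2.7]. Speed limits (rad/s): [2.57, 2.57, 3.14, 3.14, 3.14, 3.14].

## Interface

Orientations are given as a unit quaternion [w, x, y, z].
In Python, from rig import manip gives the robot as it stands. The module is installed in compiled form; this text tells all that it offers.
- The arm moves only by the tool send_rows, never from a script. Its argument "plan" is a list of rows, each an object with "linear": the shift along the tool's x, y, z in m, a list of three; "delta_rot": the turn, a rotation vector about the tool's x, y, z in degrees, a list of three; "fingers": the finger opening in m, from 0 to 0.0854. A call has 1 to 12 rows; each row shifts and turns the pose as measured when the row begins, along the tool's axes as they then stand; what a row does not reach is not made up. A row lasts 1/12 s, in which the tool goes at most 41.7 mm and 7.16 degrees, less where a joint would pass 70% of its speed; a pose out of reach is approached as far as the arm can. A call with a gripper value outside its range is refused whole. The fingers move at their own pace and stop on an object; "force" is the grip in N (left out, the last holds). Time passes only in rows, so rows that do not move let the fingers close. It gives the time, the measured TCP pose, the force and the opening at its end, in the units of the state.
- manip.get_state(): the state, without advancing time (a new reading comes with each control period).
- manip.get_image(name): name is "scene" or "top" or "wrist"; returns the picture (480x640x3 uint8, red, green, blue); there is no depth.
- manip.camera_info(name): a dict with "K" (3x3 intrinsics, pixels), "rvec" (rotation vector, rad) and "tvec" (3), from world to camera coordinates, as OpenCV has them. Camera axes: x right, y down, z forward; pixel columns grow to the right and rows downward; lengths in m; the calibration is good to about 2 mm. A picture is of the moment at which its call begins: read the wrist's pose just before it. camera_info takes no time and is no camera call; for the wrist camera it gives the pose at the moment of the call.
- manip.sign_off(): hands the job in, once; it reports no verdict.
Trained networks look in the newest picture that a camera, given by its name, has taken for a name from the list of things; names that differ only in an ending like _2 or _b are one class to them, and where a whole thing is asked for, a point or a joint stands for the part that bears it (a point fixed in the world has none). Each returns a list of dicts, best first, with "p" (0 to 1); they miss things now and then, are a little off and sometimes report something else, mostly with a low value. They report only what shows in the picture. A call takes as long as a camera call.
- manip.find_in(thing, camera): "extent" ([left, top, right, bottom] in pixels, round what is visible of it).
- manip.masks_of(thing, camera): "pixels" (480x640 bool, what is visible of it) and "extent" ([left, top, right, bottom] in pixels, round what is visible of it).
The state is a dict: "clock": time; "qpos": joint angles; "qd": joint speeds; "effort": joint torques, N m; "position": TCP position; "ee_rot": TCP orientation; "contact_force": force on the tool from outside, world axes, zero at the start; "moment": the same for the moment, N m; "width": finger opening in m.
Only numpy, scipy, OpenCV 4.12 (cv2) and the standard library are available. Lean on these libraries where they do the work, as an engineer would, in place of code of your own. Each camera call takes 0.05 s, during which the arm holds its last target. There are 200 camera calls.

## Working session

There is one attempt and no reset: what is moved stays moved. The work goes in short steps, Python scripts to look and compute and a tool call to move; the robot and the scene stay as the last step left them, time stands still between calls to the robot, and variables do not carry over. Pictures are saved under pics/ and viewed, about 12 in all and at most 16, crops included, and the job is handed in when it is done.

Besides the shell and the picture viewer there is one more tool, called in YAML: its name, and indented under it one key for each argument. send_rows: Moves the arm, as the interface text tells. Its arguments: {"type":"object","properties":{"plan":{"type":"array","items":{"type":"object","properties":{"linear":{"type":"array","items":{"type":"number"}},"delta_rot":{"type":"array","items":{"type":"number"}},"fingers":{"type":"number"}}}},"force":{"type":"number"}},"required":["plan"]}

```bash
mkdir -p pics
cat > h.py <<'E'
import numpy as np, cv2
from rig import manip
from scipy.spatial.transform import Rotation as R
def st():
    s=manip.get_state(); q=s['ee_rot']; return s,np.array(s['position']),R.from_quat([q[1],q[2],q[3],q[0]]).as_matrix()
def ray(info,u,v,z):
    K=np.array(info['K'],float);Rm=cv2.Rodrigues(np.array(info['rvec'],float))[0];t=np.array(info['tvec'],float).ravel()
    d=Rm.T@np.linalg.inv(K)@np.array([u,v,1.]);c=-Rm.T@t
    return c+d*(z-c[2])/d[2]
def proj(info,P):
    return cv2.projectPoints(np.array(P,float).reshape(-1,1,3),np.array(info['rvec'],float),np.array(info['tvec'],float),np.array(info['K'],float),None)[0].reshape(-1,2)
def snap(cam,fn=None):
    info=manip.camera_info(cam);im=manip.get_image(cam)
    if fn: cv2.imwrite('pics/'+fn,im[:,:,::-1])
    return im,info
E
python3 - <<'E'
from h import *
s,p,Rm=st();print(s['clock'],p,Rm.round(3).tolist(),s['width'],manip.tips_ahead)
zt=dict(hearth=.015,setter=.008,crucible=.034,lid=.007,cover=.067,ring=.008,mortar=.048,jar=.08,tongs=.009)
for cam in ['top','scene']:
    im,info=snap(cam,cam+'1.png')
    c=cv2.Rodrigues(np.array(info['rvec'],float))[0];print(cam,(-c.T@np.array(info['tvec']).ravel()).round(3))
    for n,z in zt.items():
        for d in manip.find_in(n,cam)[:2]:
            e=d['extent'];u,v=(e[0]+e[2])/2,(e[1]+e[3])/2
            print(n,round(d['p'],2),np.round(e),ray(info,u,v,z).round(3))
print(manip.get_state()['clock'])
E
```

```text
0.0 [ 0.13593416 -0.55812918  0.22394781] [[0.237, -0.972, -0.0], [-0.972, -0.237, 0.002], [-0.002, -0.0, -1.0]] 0.08548810490265638 0.025
top [0.493 0.014 1.048]
setter 0.56 [358. 227. 381. 249.] [ 0.645 -0.102  0.008]
crucible 0.79 [305. 257. 323. 278.] [0.587 0.004 0.034]
lid 0.59 [355. 339. 382. 362.] [ 0.436 -0.095  0.007]
cover 0.69 [246. 322. 281. 356.] [0.461 0.092 0.067]
ring 0.66 [237. 137. 267. 176.] [0.802 0.12  0.008]
ring 0.5 [256. 213. 268. 229.] [0.678 0.1   0.008]
mortar 0.57 [489. 284. 559. 335.] [ 0.507 -0.371  0.048]
jar 0.78 [238. 138. 270. 178.] [0.778 0.11  0.08 ]
scene [1.337 0.099 0.501]
hearth 0.93 [449. 233. 542. 324.] [0.638 0.289 0.015]
setter 0.89 [263. 262. 284. 278.] [ 0.659 -0.098  0.008]
crucible 0.57 [326. 236. 347. 264.] [0.617 0.011 0.034]
lid 0.51 [287. 209. 310. 219.] [ 0.445 -0.095  0.007]
cover 0.62 [367. 192. 398. 236.] [0.529 0.086 0.067]
ring 0.53 [142. 179. 192. 233.] [ 0.452 -0.396  0.008]
mortar 0.74 [139. 178. 191. 232.] [ 0.519 -0.362  0.048]
mortar 0.16 [450. 233. 539. 327.] [0.69  0.275 0.048]
jar 0.88 [368. 283. 411. 345.] [0.836 0.111 0.08 ]
tongs 0.86 [184. 298. 324. 328.] [ 0.783 -0.1    0.009]
tongs 0.65 [452. 234. 541. 326.] [0.635 0.292 0.009]
1.0
```

View pics/top1.png

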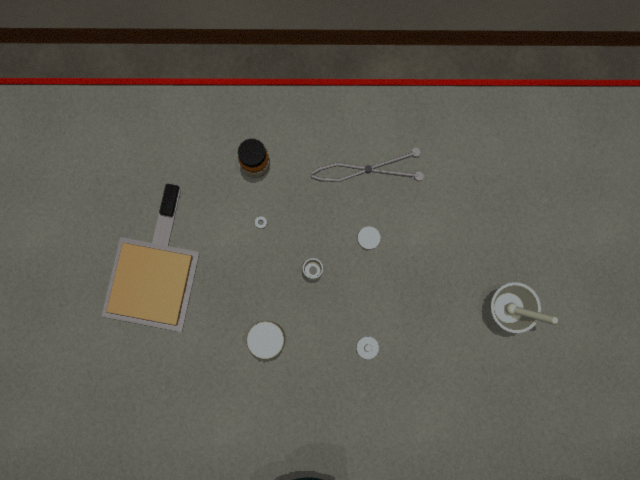

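View pics/scene1.png

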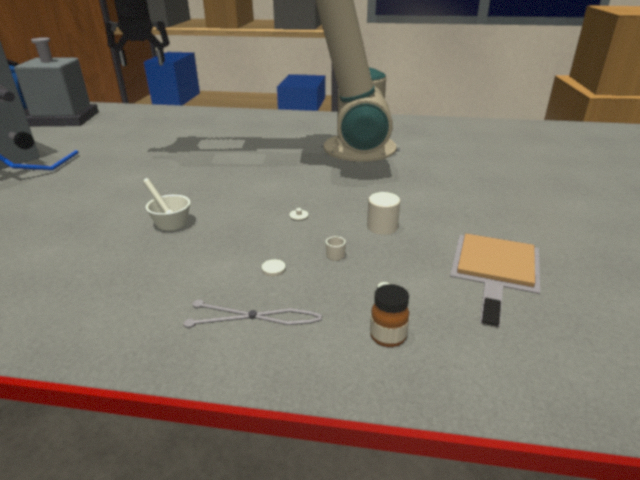

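The top picture shows the setter at (369,238), crucible (313,269), lid (368,348), cover (265,340), ring (261,222) and hearth around (150,284). The scene view agrees, and the net's first "ring" hit was really the jar. Next I'll refine these from the masks and work out the approach.

```bash
cat >> h.py <<'E'
def go(target,yaw=None):
    """print total tool-frame shift to target and the turn about tool z to bring tool x to heading yaw (deg)"""
    s,p,Rm=st();d=Rm.T@(np.array(target)-p)
    print('clk',round(s['clock'],2),'p',p.round(4),'w',round(s['width'],4),'F',np.round(s['contact_force'],1),'shift(mm)',(d*1e3).round(1),'xhead',round(np.degrees(np.arctan2(Rm[1,0],Rm[0,0])),1),'tilt',(Rm[2,:2]*57.3).round(2))
E
python3 - <<'E'
from h import *
im=cv2.imread('pics/top1.png').astype(int);info=manip.camera_info('top')
g=im.min(2)
for n,(u,v),r,z in [('setter',(369,238),16,.008),('crucible',(313,269),16,.034),('lid',(368,348),16,.007),('cover',(265,340),22,.067),('ring',(261,222),10,.008)]:
    c=g[v-r:v+r+1,u-r:u+r+1]
    m=np.uint8(c>150)
    cs,_=cv2.findContours(m,cv2.RETR_EXTERNAL,cv2.CHAIN_APPROX_NONE)
    k=max(cs,key=cv2.contourArea);(cx,cy),rad=cv2.minEnclosingCircle(k)
    print(n,(cx+u-r,cy+v-r),rad,c.max(),ray(info,cx+u-r,cy+v-r,z).round(4))
h=np.uint8((im[:,:,2]-im[:,:,0]>50)&(np.arange(640)<205)[None]&(np.arange(480)>150)[:,None])
cs,_=cv2.findContours(h,cv2.RETR_EXTERNAL,cv2.CHAIN_APPROX_NONE);k=max(cs,key=cv2.contourArea)
b=cv2.boxPoints(cv2.minAreaRect(k));P=np.array([ray(info,*q,.015) for q in b]);print('hearth',P.round(4).tolist(),P.mean(0).round(4))
go([.645,-.102,.2])
E
```

```text
setter (366.7142858505249, 236.0714282989502) 7.987654209136963 153 [ 0.6477 -0.096   0.008 ]
crucible (314.0, 276.0) 9.999999747378752e-05 153 [0.5713 0.0039 0.034 ]
lid (367.5, 339.5) 2.12142014503479 153 [ 0.4558 -0.0938  0.007 ]
cover (271.5, 329.6666669845581) 3.6553854942321777 154 [0.4765 0.0783 0.067 ]
ring (259.5, 226.0) 0.5001000165939331 152 [0.6679 0.105  0.008 ]
hearth [[0.5114, 0.3801, 0.015], [0.6392, 0.3598, 0.015], [0.6123, 0.2305, 0.015], [0.4849, 0.253, 0.015]] [0.5619 0.3058 0.015 ]
clk 1.0 p [ 0.136  -0.5587  0.2249] w 0.0856 F [-0.2  0.3 -0.3] shift(mm) [-323.4 -602.6   24.8] xhead -76.3 tilt [0.01 0.  ]
```

send_rows:
  plan:
    - {"linear": [-0.019,-0.0354,0],"delta_rot": [0,0,0],"fingers": 0.056}
    - {"linear": [-0.019,-0.0354,0],"delta_rot": [0,0,0],"fingers": 0.056}
    - {"linear": [-0.019,-0.0354,0],"delta_rot": [0,0,0],"fingers": 0.056}
    - {"linear": [-0.019,-0.0354,0],"delta_rot": [0,0,0],"fingers": 0.056}
    - {"linear": [-0.019,-0.0354,0],"delta_rot": [0,0,0],"fingers": 0.056}
    - {"linear": [-0.019,-0.0354,0],"delta_rot": [0,0,0],"fingers": 0.056}
    - {"linear": [-0.019,-0.0354,0],"delta_rot": [0,0,0],"fingers": 0.056}
    - {"linear": [-0.019,-0.0354,0],"delta_rot": [0,0,0],"fingers": 0.056}
    - {"linear": [-0.019,-0.0354,0],"delta_rot": [0,0,0],"fingers": 0.056}
    - {"linear": [-0.019,-0.0354,0],"delta_rot": [0,0,0],"fingers": 0.056}
    - {"linear": [-0.019,-0.0354,0],"delta_rot": [0,0,0],"fingers": 0.056}
    - {"linear": [-0.019,-0.0354,0],"delta_rot": [0,0,0],"fingers": 0.056}
  force: 30

```text
clock: 2.0
position: [0.5035, -0.2349, 0.2231]
ee_rot: [0.003, 0.781, -0.624, 0.003]
contact_force: [-0.3, -0.9, -0.1]
width: 0.0557
```

send_rows:
  plan:
    - {"linear": [-0.019,-0.0354,0],"delta_rot": [0,0,0],"fingers": 0.056}
    - {"linear": [-0.019,-0.0354,0],"delta_rot": [0,0,0],"fingers": 0.056}
    - {"linear": [-0.019,-0.0354,0],"delta_rot": [0,0,0],"fingers": 0.056}
    - {"linear": [-0.019,-0.0354,0],"delta_rot": [0,0,0],"fingers": 0.056}
    - {"linear": [-0.01,-0.018,0],"delta_rot": [0,0,0],"fingers": 0.056}

```text
clock: 2.42
position: [0.6467, -0.1069, 0.2224]
ee_rot: [0.002, 0.782, -0.623, 0.004]
contact_force: [0.9, 0.5, -0.2]
width: 0.0561
```

```bash
cat >> h.py <<'E'
def wfind(name,z,fn=None,dia=None,yaw=None,n=2):
    im,info=snap('wrist',fn)
    for d in manip.masks_of(name,'wrist')[:n]:
        m=np.uint8(d['pixels']);cs,_=cv2.findContours(m,cv2.RETR_EXTERNAL,cv2.CHAIN_APPROX_NONE)
        if not cs: continue
        k=max(cs,key=cv2.contourArea)
        P=np.array([ray(info,*q,z)[:2] for q in k[:,0,:]],np.float32)
        (cx,cy),r=cv2.minEnclosingCircle(P)
        print(name,round(d['p'],2),np.round(d['extent']),'world centre',round(cx,4),round(cy,4),'dia mm',round(r*2e3,1))
E
python3 - <<'E'
from h import *
wfind('setter',.008,'w1.png')
i=manip.camera_info('wrist');c=cv2.Rodrigues(np.array(i['rvec'],float))[0];s,p,Rm=st();C=-c.T@np.array(i['tvec'],float).ravel()
print(C,Rm.T@(C-p),c)
go([.645,-.102,.03])
E
```

```text
setter 0.64 [291. 178. 341. 226.] world centre 0.6463 -0.101 dia mm 44.3
[ 0.71216847 -0.08972633  0.37160322] [-0.00058041 -0.06820466 -0.14964428] [[ 0.22710323 -0.97381591  0.01032928]
 [-0.93894006 -0.21613003  0.26773004]
 [-0.25848731 -0.07050093 -0.9634386 ]]
clk 2.52 p [ 0.6463 -0.1071  0.2219] w 0.0561 F [-0.6 -0.4 -1.5] shift(mm) [ -7.1   0.3 191.9] xhead -76.9 tilt [ 0.55 -0.05]
```

View pics/w1.png

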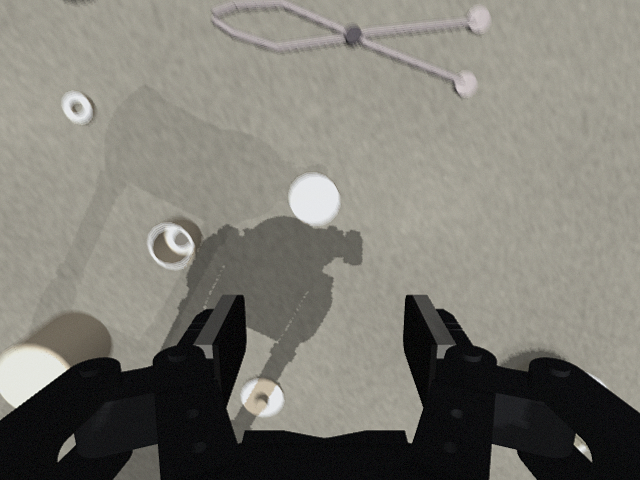

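The setter shows at (314,201) in the wrist picture, and its measured diameter of 44.3 mm is right. The fingertips show near (245,297) and (405,297), so I'll use those to check the tip length at this opening.

Run:
```python
from h import *
i=manip.camera_info('wrist');s,p,Rm=st();print(np.array(i['K'])[0])
for t in [.012,.018,.025,.032,.038]:
    print(t,proj(i,[p+Rm@np.array([x,y,t]) for x in(-.028,.028) for y in(-.011,.011)]).round().tolist())
go([.6463,-.101,.035])
```

```text
[428.62004428   0.         324.31143771]
0.012 [[255.0, 268.0], [257.0, 318.0], [396.0, 268.0], [393.0, 318.0]]
0.018 [[257.0, 263.0], [260.0, 312.0], [393.0, 263.0], [391.0, 312.0]]
0.025 [[260.0, 258.0], [262.0, 305.0], [391.0, 258.0], [389.0, 305.0]]
0.032 [[262.0, 253.0], [264.0, 299.0], [388.0, 253.0], [386.0, 299.0]]
0.038 [[264.0, 249.0], [266.0, 294.0], [386.0, 249.0], [385.0, 294.0]]
clk 2.52 p [ 0.6463 -0.1071  0.2219] w 0.0561 F [-0.6 -0.4 -1.5] shift(mm) [ -7.7  -1.2 186.8] xhead -76.9 tilt [ 0.55 -0.05]
```

send_rows:
  plan:
    - {"linear": [-0.0077,-0.0012,0.03],"delta_rot": [0,-0.55,0],"fingers": 0.056}
    - {"linear": [0,0,0.035],"delta_rot": [0,0,0],"fingers": 0.056}
    - {"linear": [0,0,0.035],"delta_rot": [0,0,0],"fingers": 0.056}
    - {"linear": [0,0,0.035],"delta_rot": [0,0,0],"fingers": 0.056}
    - {"linear": [0,0,0.03],"delta_rot": [0,0,0],"fingers": 0.056}
    - {"linear": [0,0,0.015],"delta_rot": [0,0,0],"fingers": 0.056}
    - {"linear": [0,0,0.007],"delta_rot": [0,0,0],"fingers": 0.056}
    - {"linear": [0,0,0],"delta_rot": [0,0,0],"fingers": 0.056}

```text
clock: 3.18
position: [0.6453, -0.1046, 0.0312]
ee_rot: [0.001, 0.783, -0.622, 0.004]
contact_force: [-0.1, -0.3, 0.0]
width: 0.0561
```

Run:
```python
from h import *
wfind('setter',.008,'w2.png')
go([.6463,-.101,.027])
```

```text
setter 0.96 [266. 229. 368. 330.] world centre 0.6465 -0.1013 dia mm 46.1
clk 3.28 p [ 0.6471 -0.1048  0.0335] w 0.0559 F [-0.6  0.3  0.1] shift(mm) [-4.  -0.   6.4] xhead -76.9 tilt [ 0.49 -0.41]
```

View pics/w2.png

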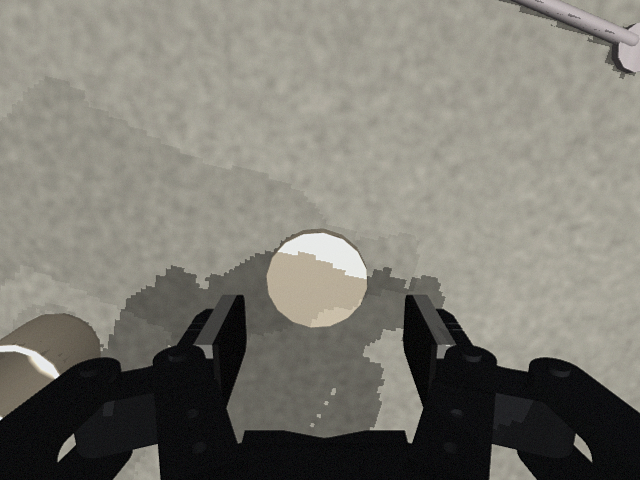

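The picture has the disc at (317,278), about 3.7 mm off the jaw midline at u=325. The pose readings are noisy by 2–3 mm. I'll correct x and descend slowly, watching the force.

send_rows:
  plan:
    - {"linear": [-0.0038,0,0.001],"delta_rot": [0,0,0],"fingers": 0.056}
    - {"linear": [0,0,0.002],"delta_rot": [0,0,0],"fingers": 0.056}

```text
clock: 3.45
position: [0.6485, -0.1021, 0.0339]
ee_rot: [-0.001, 0.783, -0.622, 0.009]
contact_force: [-0.2, 0.3, -0.2]
width: 0.0563
```

send_rows:
  plan:
    - {"linear": [0,0,0.002],"delta_rot": [0,0,0],"fingers": 0.056}
    - {"linear": [0,0,0],"delta_rot": [0,0,0],"fingers": 0.056}

```text
clock: 3.62
position: [0.6501, -0.1024, 0.0343]
ee_rot: [-0.002, 0.783, -0.622, 0.011]
contact_force: [-0.7, 0.9, -0.1]
width: 0.056
```

send_rows:
  plan:
    - {"linear": [0,0,0.002],"delta_rot": [0,0,0],"fingers": 0.056}
    - {"linear": [0,0,0],"delta_rot": [0,0,0],"fingers": 0.056}

```text
clock: 3.78
position: [0.6512, -0.1024, 0.0337]
ee_rot: [-0.003, 0.783, -0.622, 0.012]
contact_force: [-0.5, -0.6, 0.7]
width: 0.0559
```

Run:
```python
from h import *
s=manip.get_state();print({k:np.round(v,3).tolist() for k,v in s.items()})
wfind('setter',.008)
go([.6465,-.101,.027])
```

```text
{'clock': 3.783, 'qpos': [-0.259, 0.535, 1.593, -0.005, 0.989, 1.086], 'qd': [0.002, -0.014, -0.012, -0.003, 0.002, 0.001], 'effort': [-0.021, -52.519, -20.554, -0.02, -0.22, 0.0], 'position': [0.651, -0.102, 0.034], 'ee_rot': [-0.003, 0.783, -0.622, 0.012], 'contact_force': [-0.505, -0.583, 0.702], 'moment': [0.002, 0.03, -0.052], 'width': 0.056}
setter 0.55 [268. 243. 367. 340.] world centre 0.6467 -0.1006 dia mm 45.2
clk 3.88 p [ 0.6514 -0.1025  0.0339] w 0.0563 F [ 0.6  0.  -0.1] shift(mm) [-2.7  4.5  6.8] xhead -76.9 tilt [ 0.9  -1.15]
```

Add to h.py:
```python
def go(target,yaw=None):
    s,p,Rm=st();d=Rm.T@(np.array(target)-p)
    print('clk',round(s['clock'],2),'p',p.round(4),'w',round(s['width'],4),'F',np.round(s['contact_force'],1),'shift(mm)',(d*1e3).round(1),'xhead',round(np.degrees(np.arctan2(Rm[1,0],Rm[0,0])),1),'rot fix',round(Rm[2,1]*57.3,2),round(-Rm[2,0]*57.3,2))
```

```text
(no output)
```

send_rows:
  plan:
    - {"linear": [-0.0015,0.003,0.004],"delta_rot": [-0.7,-0.5,0],"fingers": 0.056}
    - {"linear": [-0.0015,0.003,0.004],"delta_rot": [-0.7,-0.5,0],"fingers": 0.056}
    - {"linear": [0,0.0007,0.0012],"delta_rot": [-0.12,-0.07,0],"fingers": 0.056}

```text
clock: 4.13
position: [0.6439, -0.101, 0.0244]
ee_rot: [0.002, 0.783, -0.622, -0.004]
contact_force: [-0.8, 0.8, 0.1]
width: 0.0562
```

Run:
```python
from h import *
go([.6465,-.101,.027])
```

```text
clk 4.13 p [ 0.6439 -0.101   0.0244] w 0.0562 F [-0.8  0.8  0.1] shift(mm) [ 0.6 -2.5 -2.7] xhead -76.9 rot fix 0.45 0.25
```

send_rows:
  plan:
    - {"linear": [0.0006,-0.0015,0.002],"delta_rot": [0.2,0.1,0],"fingers": 0.056}
    - {"linear": [0,0,0.002],"delta_rot": [0,0,0],"fingers": 0.056}

```text
clock: 4.3
position: [0.6453, -0.1014, 0.0193]
ee_rot: [0.001, 0.783, -0.622, -0.003]
contact_force: [-0.0, -0.6, 0.1]
width: 0.0564
```

send_rows:
  plan:
    - {"linear": [0,0,0.002],"delta_rot": [0,0,0],"fingers": 0.056}
    - {"linear": [0,0,0.002],"delta_rot": [0,0,0],"fingers": 0.056}

```text
clock: 4.47
position: [0.6452, -0.1014, 0.0145]
ee_rot: [0.001, 0.783, -0.622, -0.003]
contact_force: [0.7, 0.5, -0.4]
width: 0.0561
```

Run:
```python
from h import *
go([.6465,-.101,.027])
wfind('setter',.008,'w3.png')
go([.6465,-.101,.027])
```

```text
clk 4.47 p [ 0.6452 -0.1014  0.0145] w 0.0561 F [ 0.7  0.5 -0.4] shift(mm) [ -0.1  -1.3 -12.6] xhead -76.9 rot fix 0.34 0.2
setter 0.94 [265. 242. 379. 351.] world centre 0.6465 -0.1002 dia mm 45.9
clk 4.57 p [ 0.6449 -0.1013  0.0142] w 0.056 F [-0.   0.3 -0.4] shift(mm) [  0.   -1.6 -12.8] xhead -76.9 rot fix 0.38 0.22
```

View pics/w3.png

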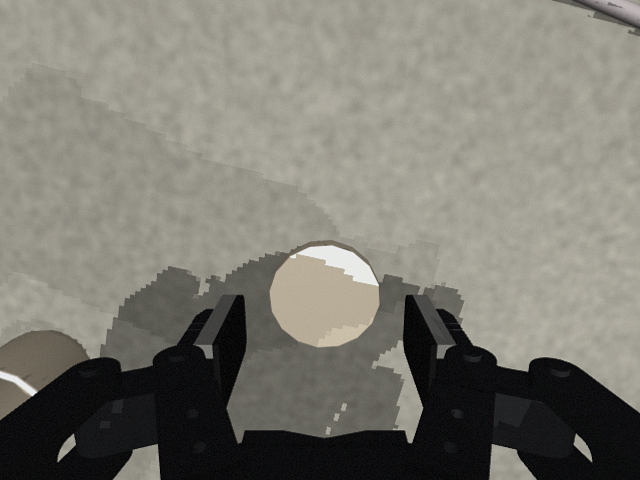

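The disc is at (325,294) and 109 px wide, now centred between the jaws. The tips still look about 20 mm above it, so they are farther back than stated. I'll keep descending in guarded steps.

send_rows:
  plan:
    - {"linear": [0,-0.001,0.002],"delta_rot": [0.1,0.1,0],"fingers": 0.056}
    - {"linear": [0,0,0.002],"delta_rot": [0,0,0],"fingers": 0.056}

```text
clock: 4.73
position: [0.6463, -0.1011, 0.0104]
ee_rot: [0.001, 0.783, -0.622, -0.002]
contact_force: [-0.1, 0.4, -0.3]
width: 0.0561
```

send_rows:
  plan:
    - {"linear": [0,0,0.002],"delta_rot": [0,0,0],"fingers": 0.056}
    - {"linear": [0,0,0.001],"delta_rot": [0,0,0],"fingers": 0.056}

```text
clock: 4.9
position: [0.6463, -0.101, 0.0071]
ee_rot: [0.001, 0.783, -0.622, -0.002]
contact_force: [-0.3, -0.3, 0.1]
width: 0.0561
```

Run:
```python
from h import *
wfind('setter',.008)
s,p,Rm=st();go([.6465,-.101,.01])
i=manip.camera_info('wrist')
for t in [-.015,-.01,0.,.01,.02]: print(t,proj(i,[p+Rm@np.array([x,y,t]) for x in(-.028,) for y in(-.011,.011)]).round().tolist())
```

```text
setter 0.59 [266. 248. 382. 363.] world centre 0.6467 -0.1004 dia mm 45.9
clk 5.0 p [ 0.6462 -0.101   0.0071] w 0.0561 F [-0.5  1.1 -0.8] shift(mm) [ 0.  -0.3 -2.9] xhead -76.9 rot fix 0.23 0.08
-0.015 [[243.0, 295.0], [246.0, 353.0]]
-0.01 [[246.0, 289.0], [248.0, 345.0]]
0.0 [[250.0, 279.0], [253.0, 332.0]]
0.01 [[254.0, 270.0], [257.0, 321.0]]
0.02 [[258.0, 262.0], [260.0, 310.0]]
```

send_rows:
  plan:
    - {"linear": [0,0,0.002],"delta_rot": [0.1,0.1,0],"fingers": 0.056}
    - {"linear": [0,0,0.002],"delta_rot": [0,0,0],"fingers": 0.056}
    - {"linear": [0,0,0.002],"delta_rot": [0,0,0],"fingers": 0.056}

```text
clock: 5.25
position: [0.6468, -0.1012, 0.0013]
ee_rot: [0.001, 0.783, -0.622, 0.0]
contact_force: [0.3, -0.4, -0.3]
width: 0.0561
```

send_rows:
  plan:
    - {"linear": [0,0,0.002],"delta_rot": [0,0,0],"fingers": 0.056}
    - {"linear": [0,0,0.002],"delta_rot": [0,0,0],"fingers": 0.056}

```text
clock: 5.42
position: [0.6467, -0.1012, -0.0031]
ee_rot: [0.001, 0.783, -0.622, 0.0]
contact_force: [-1.0, 0.2, 0.3]
width: 0.0559
```

send_rows:
  plan:
    - {"linear": [0,0,0.0015],"delta_rot": [0,0,0],"fingers": 0.056}

```text
clock: 5.5
position: [0.6466, -0.1012, -0.0049]
ee_rot: [0.001, 0.783, -0.622, 0.0]
contact_force: [-0.3, -0.6, -0.3]
width: 0.0559
```

Run:
```python
from h import *
wfind('setter',.008,'w4.png')
go([.6465,-.101,-.01])
```

```text
setter 0.72 [261. 260. 386. 380.] world centre 0.6467 -0.1006 dia mm 46.2
clk 5.6 p [ 0.6464 -0.1011 -0.005 ] w 0.0557 F [-1.   0.1  0.7] shift(mm) [-0.1 -0.1  5. ] xhead -76.9 rot fix 0.08 -0.05
```

View pics/w4.png

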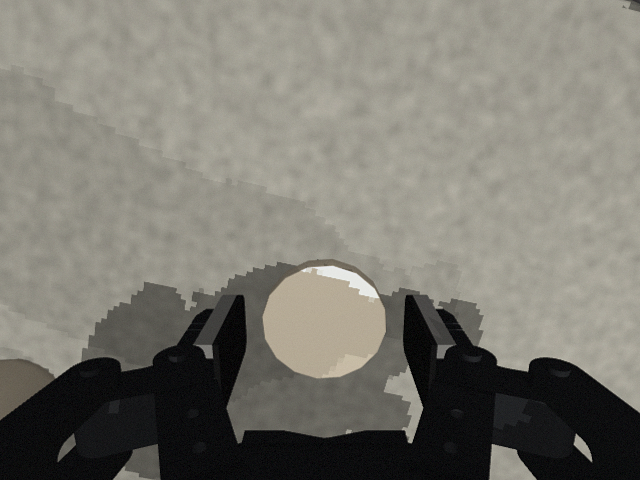

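send_rows:
  plan:
    - {"linear": [0,0,0.002],"delta_rot": [0,0,0],"fingers": 0.056}
    - {"linear": [0,0,0.002],"delta_rot": [0,0,0],"fingers": 0.056}
    - {"linear": [0,0,0.002],"delta_rot": [0,0,0],"fingers": 0.056}

```text
clock: 5.85
position: [0.6469, -0.1012, -0.0107]
ee_rot: [0.001, 0.783, -0.622, 0.0]
contact_force: [-4.2, -0.2, 25.3]
width: 0.0561
```

send_rows:
  plan:
    - {"linear": [0,0,0.002],"delta_rot": [0,0,0],"fingers": 0.056}
    - {"linear": [0,0,0.0005],"delta_rot": [0,0,0],"fingers": 0.056}

```text
clock: 6.02
position: [0.6473, -0.1013, -0.0102]
ee_rot: [0.0, 0.783, -0.622, 0.001]
contact_force: [-0.2, -0.1, 0.2]
width: 0.0557
```

send_rows:
  plan:
    - {"linear": [0,0,0],"delta_rot": [0,0,0],"fingers": 0.048}
    - {"linear": [0,0,0],"delta_rot": [0,0,0],"fingers": 0.048}

```text
clock: 6.18
position: [0.648, -0.101, -0.0086]
ee_rot: [-0.001, 0.783, -0.622, 0.002]
contact_force: [0.2, -0.1, -0.8]
width: 0.0479
```

send_rows:
  plan:
    - {"linear": [0,0.0005,0.0005],"delta_rot": [0,0,0],"fingers": 0.04}
    - {"linear": [0,0.0005,0.0005],"delta_rot": [0,0,0],"fingers": 0.04}
    - {"linear": [0,0,0.0005],"delta_rot": [0,0,0],"fingers": 0.038}
    - {"linear": [0,0,0],"delta_rot": [0,0,0],"fingers": 0.038}
  force: 35

```text
clock: 6.52
position: [0.6482, -0.1007, -0.0079]
ee_rot: [-0.002, 0.783, -0.622, 0.003]
contact_force: [0.3, 0.2, 1.6]
width: 0.0409
```

send_rows:
  plan:
    - {"linear": [0,0,-0.005],"delta_rot": [0,0,0],"fingers": 0.038}
    - {"linear": [0,0,-0.01],"delta_rot": [0,0,0],"fingers": 0.038}
    - {"linear": [0,0,-0.025],"delta_rot": [0,0,0],"fingers": 0.038}

```text
clock: 6.77
position: [0.6431, -0.0998, 0.0269]
ee_rot: [0.001, 0.783, -0.622, -0.003]
contact_force: [0.7, 0.6, -0.9]
width: 0.0408
```

Run:
```python
from h import *
wfind('setter',.04,'w5.png')
go([.562,.306,.05])
```

```text
setter 0.67 [262. 269. 385. 390.] world centre 0.6405 -0.1003 dia mm 47.4
clk 6.87 p [ 0.6485 -0.1012  0.0331] w 0.0413 F [ 0.2 -0.8  0.3] shift(mm) [-416.1   -8.   -18.1] xhead -76.9 rot fix -0.36 -0.17
```

View pics/w5.png

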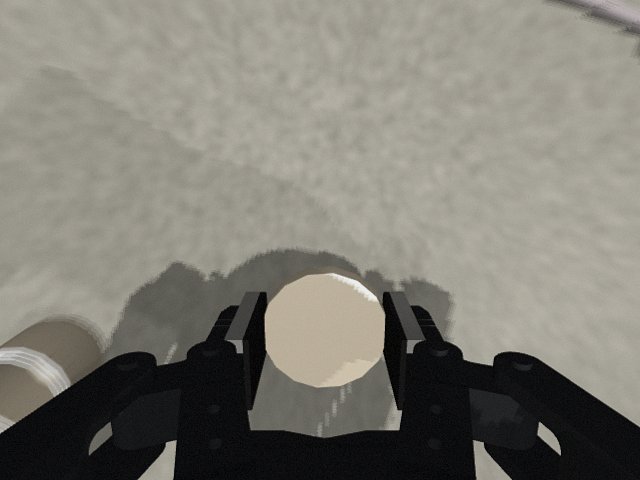

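The disc is gripped at (325,330), centred between the pads. Contact came at a TCP z of −0.0105, so the tips sit about 10 mm behind the stated TCP. I'll carry the disc to the hearth.

send_rows:
  plan:
    - {"linear": [0,0,-0.035],"delta_rot": [-0.3,-0.1,0],"fingers": 0.038}
    - {"linear": [-0.038,-0.0006,0],"delta_rot": [0,0,0],"fingers": 0.038}
    - {"linear": [-0.038,-0.0006,0],"delta_rot": [0,0,0],"fingers": 0.038}
    - {"linear": [-0.038,-0.0006,0],"delta_rot": [0,0,0],"fingers": 0.038}
    - {"linear": [-0.038,-0.0006,0],"delta_rot": [0,0,0],"fingers": 0.038}
    - {"linear": [-0.038,-0.0006,0],"delta_rot": [0,0,0],"fingers": 0.038}
    - {"linear": [-0.038,-0.0006,0],"delta_rot": [0,0,0],"fingers": 0.038}
    - {"linear": [-0.038,-0.0006,0],"delta_rot": [0,0,0],"fingers": 0.038}
    - {"linear": [-0.038,-0.0006,0],"delta_rot": [0,0,0],"fingers": 0.038}
    - {"linear": [-0.038,-0.0006,0],"delta_rot": [0,0,0],"fingers": 0.038}
    - {"linear": [-0.03,-0.0006,0],"delta_rot": [0,0,0],"fingers": 0.038}
    - {"linear": [-0.01,0,0],"delta_rot": [0,0,0],"fingers": 0.038}

```text
clock: 7.87
position: [0.5692, 0.2818, 0.0659]
ee_rot: [-0.001, 0.78, -0.626, 0.005]
contact_force: [0.8, -0.3, -0.8]
width: 0.0411
```

```bash
cat >> h.py <<'E'
def hearth(fn=None):
    im,info=snap('wrist',fn);a=im.astype(int)
    h=np.uint8((a[:,:,0]-a[:,:,2]>45)&(a[:,:,0]>110))
    cs,_=cv2.findContours(h,cv2.RETR_EXTERNAL,cv2.CHAIN_APPROX_NONE);k=max(cs,key=cv2.contourArea)
    P=np.array([ray(info,*q,.015)[:2] for q in k[:,0,:]],np.float32)
    r=cv2.minAreaRect(P);print('hearth px',cv2.boundingRect(k),'world',np.round(r[0],4),np.round(r[1],4),r[2])
E
python3 - <<'E'
from h import *
hearth('w6.png');go([.5637,.306,.05])
E
```

```text
hearth px (111, 87, 339, 270) world [0.5622 0.306 ] [0.1292 0.1292] 78.88278198242188
clk 7.92 p [0.5689 0.2823 0.0658] w 0.0412 F [ 0.1  1.7 -0.9] shift(mm) [-24.3   0.1  15.7] xhead -77.5 rot fix -0.43 -0.32
```

View pics/w6.png

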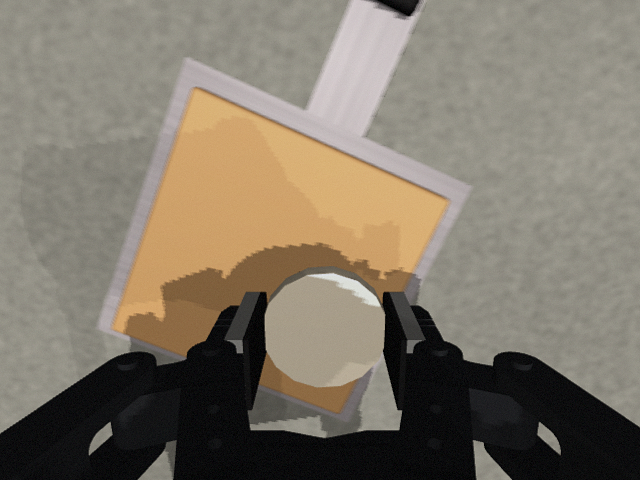

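The plate fills the middle of the picture, and both cameras put its centre at (0.562,0.306). I'll lower the disc.

send_rows:
  plan:
    - {"linear": [-0.0125,0,0.012],"delta_rot": [-0.4,-0.3,0],"fingers": 0.038}
    - {"linear": [-0.0125,0,0.012],"delta_rot": [0,0,0],"fingers": 0.038}
    - {"linear": [0,0,0.012],"delta_rot": [0,0,0],"fingers": 0.038}
    - {"linear": [0,0,0.008],"delta_rot": [0,0,0],"fingers": 0.038}
    - {"linear": [0,0,0.003],"delta_rot": [0,0,0],"fingers": 0.038}

```text
clock: 8.33
position: [0.5636, 0.3073, 0.0133]
ee_rot: [0.001, 0.78, -0.626, 0.0]
contact_force: [-0.4, 0.5, -0.2]
width: 0.041
```

Run:
```python
from h import *
go([.5637,.306,.007])
```

```text
clk 8.33 p [0.5636 0.3073 0.0133] w 0.041 F [-0.4  0.5 -0.2] shift(mm) [1.2 0.2 6.3] xhead -77.6 rot fix 0.04 -0.09
```

send_rows:
  plan:
    - {"linear": [0.001,0,0.002],"delta_rot": [0,0,0],"fingers": 0.038}
    - {"linear": [0,0,0.0015],"delta_rot": [0,0,0],"fingers": 0.038}

```text
clock: 8.5
position: [0.5632, 0.3045, 0.0073]
ee_rot: [0.003, 0.779, -0.627, -0.0]
contact_force: [-0.1, -0.0, 0.7]
width: 0.0411
```

send_rows:
  plan:
    - {"linear": [0,0,0.0015],"delta_rot": [0,0,0],"fingers": 0.038}

```text
clock: 8.58
position: [0.5632, 0.3045, 0.007]
ee_rot: [0.002, 0.779, -0.628, -0.001]
contact_force: [-6.9, 1.9, 20.4]
width: 0.0408
```

send_rows:
  plan:
    - {"linear": [0,0,0.0015],"delta_rot": [0,0,0],"fingers": 0.038}

```text
clock: 8.67
position: [0.5632, 0.3045, 0.007]
ee_rot: [0.002, 0.778, -0.628, -0.001]
contact_force: [-3.2, 1.0, 8.2]
width: 0.041
```

send_rows:
  plan:
    - {"linear": [0,0,0],"delta_rot": [0,0,0],"fingers": 0.056}
    - {"linear": [0,0,0],"delta_rot": [0,0,0],"fingers": 0.056}
    - {"linear": [0,0,0],"delta_rot": [0,0,0],"fingers": 0.056}
    - {"linear": [0,0,-0.003],"delta_rot": [0,0,0],"fingers": 0.056}
    - {"linear": [0,0,-0.02],"delta_rot": [0,0,0],"fingers": 0.056}
    - {"linear": [0,0,-0.04],"delta_rot": [0,0,0],"fingers": 0.056}
    - {"linear": [0,0,-0.04],"delta_rot": [0,0,0],"fingers": 0.056}
    - {"linear": [0,0,0],"delta_rot": [0,0,0],"fingers": 0.056}

```text
clock: 9.33
position: [0.5642, 0.3021, 0.1131]
ee_rot: [0.004, 0.777, -0.629, -0.002]
contact_force: [1.4, -0.0, 1.1]
width: 0.0559
```

Run:
```python
from h import *
wfind('setter',.023);hearth()
go([.587,.004,.1])
```

```text
setter 0.95 [279. 207. 358. 282.] world centre 0.5618 0.3037 dia mm 45.9
hearth px (180, 82, 287, 279) world [0.5621 0.3047] [0.1289 0.1289] 78.82466888427734
clk 9.48 p [0.5595 0.3002 0.1057] w 0.0561 F [-0.  -0.1 -1.2] shift(mm) [295.4  34.5   7.6] xhead -78.0 rot fix 1.18 -0.22
```

The setter measures (0.562,0.304), within 2 mm of the plate centre. Next is the crucible.

send_rows:
  plan:
    - {"linear": [0.037,0.0043,0],"delta_rot": [0.6,0,0],"fingers": 0.056}
    - {"linear": [0.037,0.0043,0],"delta_rot": [0.5,-0.2,0],"fingers": 0.056}
    - {"linear": [0.037,0.0043,0],"delta_rot": [0,0,0],"fingers": 0.056}
    - {"linear": [0.037,0.0043,0],"delta_rot": [0,0,0],"fingers": 0.056}
    - {"linear": [0.037,0.0043,0],"delta_rot": [0,0,0],"fingers": 0.056}
    - {"linear": [0.037,0.0043,0],"delta_rot": [0,0,0],"fingers": 0.056}
    - {"linear": [0.037,0.0043,0],"delta_rot": [0,0,0],"fingers": 0.056}
    - {"linear": [0.03,0.0043,0],"delta_rot": [0,0,0],"fingers": 0.056}
    - {"linear": [0,0,0],"delta_rot": [0,0,0],"fingers": 0.056}

```text
clock: 10.23
position: [0.5769, 0.0008, 0.0885]
ee_rot: [0.009, 0.78, -0.626, -0.01]
contact_force: [-0.4, -1.1, 0.2]
width: 0.0562
```

Run:
```python
from h import *
wfind('crucible',.034,'w7.png')
go([.587,.004,.06])
```

```text
crucible 0.75 [283. 193. 360. 275.] world centre 0.5887 0.0056 dia mm 42.1
clk 10.33 p [0.5761 0.0051 0.0885] w 0.0562 F [-0.5  0.5 -0.1] shift(mm) [  3.6 -11.2  28.1] xhead -77.5 rot fix 1.61 0.48
```

View pics/w7.png

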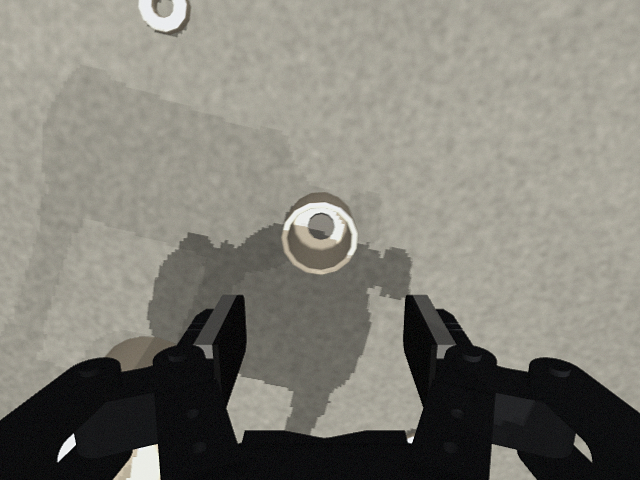

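The rim ellipse is centred at about (319.5,238), 75 px wide. The mask also included some side wall.

Run:
```python
from h import *
i=manip.camera_info('wrist')
P=ray(i,319.5,238,.034);print(P, ray(i,282.5,238,.034)-ray(i,357,238,.034))
go([P[0],P[1],.055])
```

```text
[0.58535084 0.0104371  0.034     ] [-0.00809228  0.03586544  0.        ]
clk 10.33 p [0.5761 0.0051 0.0885] w 0.0562 F [-0.5  0.5 -0.1] shift(mm) [ -3.  -11.2  33.2] xhead -77.5 rot fix 1.61 0.48
```

send_rows:
  plan:
    - {"linear": [0,-0.005,0.015],"delta_rot": [0.8,0.2,0],"fingers": 0.056}
    - {"linear": [0,-0.0055,0.015],"delta_rot": [0.7,0.2,0],"fingers": 0.056}
    - {"linear": [0,0,0.008],"delta_rot": [0,0,0],"fingers": 0.056}
    - {"linear": [0,0,0],"delta_rot": [0,0,0],"fingers": 0.056}

```text
clock: 10.67
position: [0.5835, 0.0123, 0.0463]
ee_rot: [0.0, 0.781, -0.625, -0.004]
contact_force: [0.4, 0.4, 0.2]
width: 0.0562
```

```bash
cat >> h.py <<'E'
def ell(z,lo,fn=None,roi=(150,0,500,290),nth=0,yel=False):
    """bright-rim ellipses from the wrist image, in world at height z"""
    manip.get_image('wrist');im,info=snap('wrist',fn);a=im.astype(int)
    x0,y0,x1,y1=roi;m=np.zeros(a.shape[:2],np.uint8);m[y0:y1,x0:x1]=(a.min(2)>lo)[y0:y1,x0:x1]
    cs,_=cv2.findContours(m,cv2.RETR_EXTERNAL,cv2.CHAIN_APPROX_NONE)
    for k in sorted(cs,key=cv2.contourArea)[::-1][:2]:
        if len(k)<20: continue
        k=cv2.convexHull(k);P=np.array([ray(info,*q,z)[:2] for q in k[:,0,:]],np.float32);(cx,cy),r=cv2.minEnclosingCircle(P)
        print('ell',cv2.boundingRect(k),'world',round(cx,4),round(cy,4),'dia',round(2e3*r,1))
E
python3 - <<'E'
from h import *
wfind('crucible',.034);ell(.034,150,'w8.png')
im=cv2.imread('pics/w8.png');print(im.min(2)[150:290:10,250:400:10])
go([.5865,.007,.02])
E
```

```text
crucible 0.71 [297. 231. 387. 335.] world centre 0.5895 0.0065 dia mm 44.4
ell (150, 0, 350, 290) world 0.6341 0.0174 dia 160.7
ell (296, 250, 90, 40) world 0.5883 0.006 dia 36.8
[[154 155 158 150 152 155 152 153 155 153 157 159 148 141 153]
 [142 153 154 146 159 158 152 154 155 151 152 161 150 158 152]
 [147 142 142 139 141 160 155 152 148 151 149 153 150 156 147]
 [137 147 148 139 144 146 149 146 150 152 147 151 151 156 144]
 [139 145 146 148 132 135 151 145 157 156 147 146 152 159 154]
 [146 139 151 140 132 138 146 162 155 148 150 152 154 150 154]
 [139 131 138 140 152 146 149 146 157 151 156 154 153 141 151]
 [136 140 138 134 141 146 137 145 139 140 151 144 148 150 150]
 [142 142 139 145 138 143 141 143 144 142 141 136 140 135 142]
 [146 136 150 141 136 138 145  81  83  91  95  83 143 136 144]
 [145 113  84  86  87  89  78  91  88 183 157  94  86 127 144]
 [ 88  93  88  83  84  84  92 151  50 129 163 214 187  74 145]
 [ 85  86  85  85  88  76 136 155  73  78  78 158  93 157  87]
 [ 89  88  83  88  86 159 120 159  73  73  74 159  78 233  98]]
clk 10.87 p [0.5859 0.0114 0.0491] w 0.0559 F [-0.2  0.7  0.4] shift(mm) [ 4.5  0.4 29. ] xhead -77.4 rot fix -0.01 0.19
```

Run:
```python
from h import *
i=manip.camera_info('wrist');P=ray(i,341,293,.034);print(P)
go([P[0],P[1],.015])
```

```text
[0.58635048 0.00486098 0.034     ]
clk 10.87 p [0.5859 0.0114 0.0491] w 0.0559 F [-0.2  0.7  0.4] shift(mm) [ 6.6  1.  34. ] xhead -77.4 rot fix -0.01 0.19
```

send_rows:
  plan:
    - {"linear": [0.004,0.0005,0.002],"delta_rot": [0,0,0],"fingers": 0.056}
    - {"linear": [0.0025,0.0005,0.005],"delta_rot": [0,0,0],"fingers": 0.056}
    - {"linear": [0,0,0.008],"delta_rot": [0,0,0],"fingers": 0.056}

```text
clock: 11.12
position: [0.5893, 0.0047, 0.0369]
ee_rot: [-0.003, 0.781, -0.624, 0.002]
contact_force: [-0.3, -0.3, 0.4]
width: 0.056
```

Run:
```python
from h import *
go([.5864,.0049,.004])
```

```text
clk 11.12 p [0.5893 0.0047 0.0369] w 0.056 F [-0.3 -0.3  0.4] shift(mm) [-0.8  3.  32.9] xhead -77.3 rot fix -0.42 0.04
```

send_rows:
  plan:
    - {"linear": [-0.0005,0.002,0.008],"delta_rot": [-0.3,0,0],"fingers": 0.056}
    - {"linear": [0,0.001,0.008],"delta_rot": [-0.1,0,0],"fingers": 0.056}
    - {"linear": [0,0,0.006],"delta_rot": [0,0,0],"fingers": 0.056}
    - {"linear": [0,0,0.004],"delta_rot": [0,0,0],"fingers": 0.056}

```text
clock: 11.45
position: [0.5854, 0.0038, 0.0075]
ee_rot: [0.0, 0.781, -0.625, -0.001]
contact_force: [-0.6, -0.2, 0.5]
width: 0.0556
```

Run:
```python
from h import *
go([.5864,.0049,.004])
```

```text
clk 11.45 p [0.5854 0.0038 0.0075] w 0.0556 F [-0.6 -0.2  0.5] shift(mm) [-0.8 -1.3  3.5] xhead -77.4 rot fix 0.07 0.06
```

send_rows:
  plan:
    - {"linear": [-0.0005,-0.0005,0.002],"delta_rot": [0,0,0],"fingers": 0.044}
    - {"linear": [0,0,0.001],"delta_rot": [0,0,0],"fingers": 0.04}
    - {"linear": [0,0,0],"delta_rot": [0,0,0],"fingers": 0.036}
    - {"linear": [0,0,0],"delta_rot": [0,0,0],"fingers": 0.032}
    - {"linear": [0,0,0],"delta_rot": [0,0,0],"fingers": 0.03}
    - {"linear": [0,0,0],"delta_rot": [0,0,0],"fingers": 0.03}
  force: 30

```text
clock: 11.95
position: [0.585, 0.0046, 0.0027]
ee_rot: [0.001, 0.781, -0.625, -0.002]
contact_force: [0.3, 0.6, -0.2]
width: 0.0378
```

Run:
```python
from h import *
go([.5618,.3037,.1])
```

```text
clk 11.95 p [0.585  0.0046 0.0027] w 0.0378 F [ 0.3  0.6 -0.2] shift(mm) [-297.1  -42.4  -96.8] xhead -77.4 rot fix 0.22 0.11
```

The jaws stopped at 0.0378 m, which matches the 38 mm rim. I'll lift a little and check.

send_rows:
  plan:
    - {"linear": [0,0,-0.006],"delta_rot": [0.1,0.1,0],"fingers": 0.03}
    - {"linear": [0,0,-0.015],"delta_rot": [0,0,0],"fingers": 0.03}
    - {"linear": [0,0,-0.025],"delta_rot": [0,0,0],"fingers": 0.03}
    - {"linear": [0,0,-0.02],"delta_rot": [0,0,0],"fingers": 0.03}
    - {"linear": [0,0,-0.005],"delta_rot": [0,0,0],"fingers": 0.03}

```text
clock: 12.37
position: [0.5832, 0.005, 0.0752]
ee_rot: [0.002, 0.781, -0.625, -0.003]
contact_force: [-0.7, 0.0, -0.3]
width: 0.0376
```

Run:
```python
from h import *
wfind('crucible',.106,'w9.png');go([.5605,.304,.075])
```

```text
crucible 0.95 [265. 263. 385. 398.] world centre 0.5888 0.0063 dia mm 46.8
clk 12.47 p [0.5825 0.005  0.0736] w 0.0375 F [-0.4  0.6 -0.1] shift(mm) [-296.6  -43.9   -1.1] xhead -77.4 rot fix 0.49 0.13
```

View pics/w9.png

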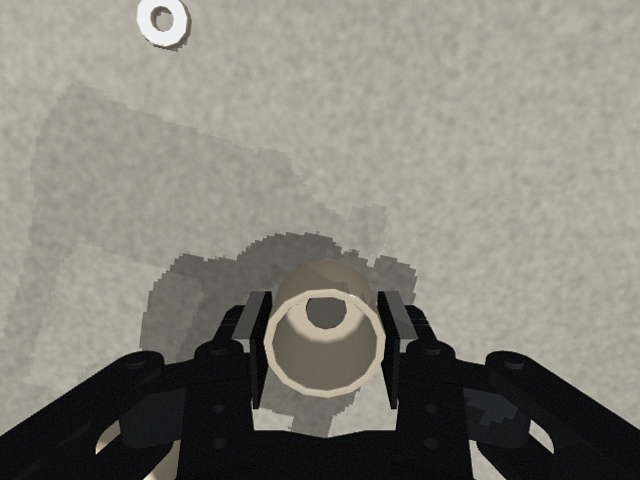

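The crucible is held upright, rim centre at (325,343), with the pellet inside.

Run:
```python
from h import *
i=manip.camera_info('wrist');s,p,Rm=st();P=ray(i,325,343,.105);print(P,'in tool mm',Rm.T@(P-p)*1e3)
```

```text
[0.58465729 0.00566658 0.105     ] in tool mm [ -0.23750248  -1.97484056 -31.45714368]
```

send_rows:
  plan:
    - {"linear": [-0.01,-0.0015,0],"delta_rot": [0.3,0.1,0],"fingers": 0.03}
    - {"linear": [-0.02,-0.003,0],"delta_rot": [0,0,0],"fingers": 0.03}
    - {"linear": [-0.03,-0.0045,0],"delta_rot": [0,0,0],"fingers": 0.03}
    - {"linear": [-0.033,-0.005,0],"delta_rot": [0,0,0],"fingers": 0.03}
    - {"linear": [-0.033,-0.005,0],"delta_rot": [0,0,0],"fingers": 0.03}
    - {"linear": [-0.033,-0.005,0],"delta_rot": [0,0,0],"fingers": 0.03}
    - {"linear": [-0.033,-0.005,0],"delta_rot": [0,0,0],"fingers": 0.03}
    - {"linear": [-0.033,-0.005,0],"delta_rot": [0,0,0],"fingers": 0.03}
    - {"linear": [-0.03,-0.0045,0],"delta_rot": [0,0,0],"fingers": 0.03}
    - {"linear": [-0.02,-0.003,0],"delta_rot": [0,0,0],"fingers": 0.03}
    - {"linear": [-0.01,-0.001,0],"delta_rot": [0,0,0],"fingers": 0.03}
    - {"linear": [0,0,0],"delta_rot": [0,0,0],"fingers": 0.03}

```text
clock: 13.47
position: [0.5479, 0.3091, 0.0557]
ee_rot: [0.01, 0.779, -0.627, -0.01]
contact_force: [-0.4, -0.0, -0.6]
width: 0.0379
```

Run:
```python
from h import *
go([.5605,.304,.05])
```

```text
clk 13.47 p [0.5479 0.3091 0.0557] w 0.0379 F [-0.4 -0.  -0.6] shift(mm) [  7.7 -11.4   5.3] xhead -77.7 rot fix 1.63 0.19
```

send_rows:
  plan:
    - {"linear": [0.004,-0.005,0],"delta_rot": [0.8,0.1,0],"fingers": 0.03}
    - {"linear": [0.004,-0.005,0.006],"delta_rot": [0.8,0.1,0],"fingers": 0.03}
    - {"linear": [0,0,0.006],"delta_rot": [0,0,0],"fingers": 0.03}

```text
clock: 13.72
position: [0.5588, 0.3012, 0.0417]
ee_rot: [0.001, 0.78, -0.626, 0.001]
contact_force: [-1.0, -0.3, -0.6]
width: 0.0377
```

Run:
```python
from h import *
manip.get_image('wrist');go([.5598,.3033,.0275])
```

```text
clk 13.77 p [0.5578 0.3008 0.0404] w 0.0377 F [ 0.1 -0.  -0.9] shift(mm) [-2.  -2.6 12.9] xhead -77.6 rot fix 0.21 -0.18
```

send_rows:
  plan:
    - {"linear": [-0.0015,-0.002,0.004],"delta_rot": [0.1,-0.1,0],"fingers": 0.03}
    - {"linear": [-0.0005,-0.0005,0.003],"delta_rot": [0,0,0],"fingers": 0.03}
    - {"linear": [0,0,0.002],"delta_rot": [0,0,0],"fingers": 0.03}

```text
clock: 14.02
position: [0.5601, 0.3, 0.0303]
ee_rot: [0.002, 0.778, -0.628, -0.0]
contact_force: [0.4, -0.0, -0.5]
width: 0.0376
```

Run:
```python
from h import *
go([.5598,.3033,.0257])
```

```text
clk 14.02 p [0.5601 0.3    0.0303] w 0.0376 F [ 0.4 -0.  -0.5] shift(mm) [-3.3 -0.4  4.6] xhead -77.8 rot fix 0.19 -0.12
```

send_rows:
  plan:
    - {"linear": [-0.004,0,0.001],"delta_rot": [0.1,-0.1,0],"fingers": 0.03}
    - {"linear": [-0.001,0,0.001],"delta_rot": [0,0,0],"fingers": 0.03}

```text
clock: 14.18
position: [0.5592, 0.3041, 0.0277]
ee_rot: [0.001, 0.777, -0.629, -0.001]
contact_force: [0.0, -0.6, 0.1]
width: 0.0374
```

send_rows:
  plan:
    - {"linear": [0,0,0.001],"delta_rot": [0,0,0],"fingers": 0.03}

```text
clock: 14.27
position: [0.5593, 0.3043, 0.0267]
ee_rot: [0.001, 0.777, -0.629, -0.001]
contact_force: [1.0, -0.4, -1.6]
width: 0.0376
```

send_rows:
  plan:
    - {"linear": [0,0,0.001],"delta_rot": [0,0,0],"fingers": 0.03}

```text
clock: 14.35
position: [0.5593, 0.3044, 0.0258]
ee_rot: [0.001, 0.778, -0.629, -0.0]
contact_force: [0.5, 0.3, -0.3]
width: 0.0373
```

send_rows:
  plan:
    - {"linear": [0,0,0.001],"delta_rot": [0,0,0],"fingers": 0.03}

```text
clock: 14.43
position: [0.5595, 0.3045, 0.0255]
ee_rot: [0.001, 0.778, -0.629, -0.0]
contact_force: [-1.5, -2.4, 8.8]
width: 0.0373
```

send_rows:
  plan:
    - {"linear": [0,0,0.0008],"delta_rot": [0,0,0],"fingers": 0.03}

```text
clock: 14.52
position: [0.5595, 0.3045, 0.0255]
ee_rot: [0.001, 0.778, -0.629, -0.0]
contact_force: [-1.5, -2.1, 5.3]
width: 0.0375
```

send_rows:
  plan:
    - {"linear": [0,0,0],"delta_rot": [0,0,0],"fingers": 0.041}
    - {"linear": [0,0,0],"delta_rot": [0,0,0],"fingers": 0.046}
    - {"linear": [0,0,0],"delta_rot": [0,0,0],"fingers": 0.056}
    - {"linear": [0,0,0],"delta_rot": [0,0,0],"fingers": 0.056}
    - {"linear": [0,0,-0.005],"delta_rot": [0,0,0],"fingers": 0.056}
    - {"linear": [0,0,-0.02],"delta_rot": [0,0,0],"fingers": 0.056}
    - {"linear": [0,0,-0.035],"delta_rot": [0,0,0],"fingers": 0.056}
    - {"linear": [0,0,-0.03],"delta_rot": [0,0,0],"fingers": 0.056}
    - {"linear": [0,0,0],"delta_rot": [0,0,0],"fingers": 0.056}

```text
clock: 15.27
position: [0.5582, 0.3045, 0.1171]
ee_rot: [0.003, 0.778, -0.628, -0.001]
contact_force: [1.2, 0.2, 0.1]
width: 0.0563
```

Run:
```python
from h import *
manip.get_image('wrist');wfind('crucible',.057,'w10.png');wfind('setter',.023)
np.save('c10.npy',np.r_[np.ravel(manip.camera_info('wrist')['rvec']),np.ravel(manip.camera_info('wrist')['tvec'])])
go([.436,-.095,.12])
```

```text
crucible 0.69 [287. 206. 362. 284.] world centre 0.5634 0.3065 dia mm 42.3
setter 0.6 [283. 190. 363. 238.] world centre 0.5626 0.3043 dia mm 43.8
clk 15.52 p [0.5537 0.3025 0.1096] w 0.0557 F [ 0.2 -0.2 -1. ] shift(mm) [364.  198.7  -5.2] xhead -77.9 rot fix 1.13 -0.21
```

View pics/w10.png

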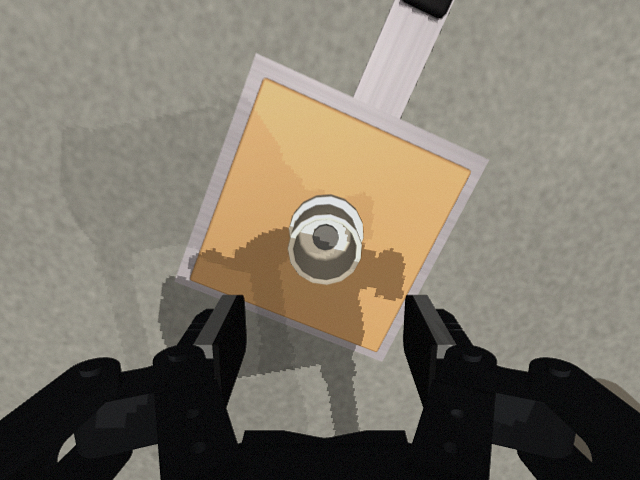

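The crucible stands on the disc, rim centred at (324.5,248.5) and the disc edge concentric with it. Next is the lid.

send_rows:
  plan:
    - {"linear": [0.02,0.011,-0.002],"delta_rot": [0.6,-0.1,0],"fingers": 0.056}
    - {"linear": [0.036,0.019,-0.001],"delta_rot": [0.6,-0.1,0],"fingers": 0.056}
    - {"linear": [0.036,0.019,-0.001],"delta_rot": [0.1,0,0],"fingers": 0.056}
    - {"linear": [0.036,0.019,-0.001],"delta_rot": [0.1,0,0],"fingers": 0.056}
    - {"linear": [0.036,0.02,-0.001],"delta_rot": [0.1,0,0],"fingers": 0.056}
    - {"linear": [0.036,0.02,-0.001],"delta_rot": [0.1,0,0],"fingers": 0.056}
    - {"linear": [0.036,0.02,-0.001],"delta_rot": [0.1,0,0],"fingers": 0.045}
    - {"linear": [0.036,0.02,-0.001],"delta_rot": [0,0,0],"fingers": 0.035}
    - {"linear": [0.036,0.02,-0.001],"delta_rot": [0,0,0],"fingers": 0.03}
    - {"linear": [0.036,0.02,0],"delta_rot": [0,0,0],"fingers": 0.03}
    - {"linear": [0.01,0.005,0],"delta_rot": [0,0,0],"fingers": 0.03}
    - {"linear": [0,0,0],"delta_rot": [0,0,0],"fingers": 0.03}

```text
clock: 16.52
position: [0.4279, -0.0886, 0.1022]
ee_rot: [0.004, 0.78, -0.626, -0.008]
contact_force: [0.3, 0.6, -0.0]
width: 0.0298
```

Run:
```python
from h import *
c=np.load('c10.npy');i=manip.camera_info('wrist');print('cruc',ray(dict(K=i['K'],rvec=c[:3],tvec=c[3:]),324.5,248.5,.057))
manip.get_image('wrist');manip.get_image('wrist');wfind('lid',.007,'w11.png')
go([.436,-.095,.06])
```

```text
cruc [0.55929995 0.30387502 0.057     ]
lid 0.57 [311. 181. 378. 255.] world centre 0.4419 -0.0943 dia mm 41.9
clk 16.72 p [ 0.4295 -0.0853  0.1028] w 0.03 F [0.6 0.6 0.4] shift(mm) [11.2 -4.8 42.6] xhead -77.2 rot fix 0.83 0.47
```

send_rows:
  plan:
    - {"linear": [0.006,-0.005,0.015],"delta_rot": [0.4,0.2,0],"fingers": 0.03}
    - {"linear": [0.006,-0.005,0.02],"delta_rot": [0.4,0.2,0],"fingers": 0.03}
    - {"linear": [0,0,0.012],"delta_rot": [0,0,0],"fingers": 0.03}
    - {"linear": [0,0,0],"delta_rot": [0,0,0],"fingers": 0.03}

```text
clock: 17.05
position: [0.4452, -0.0892, 0.0546]
ee_rot: [-0.002, 0.785, -0.62, 0.001]
contact_force: [0.3, 0.4, -1.3]
width: 0.0303
```

Run:
```python
from h import *
manip.get_image('wrist');manip.get_image('wrist');wfind('lid',.007,'w12.png')
go([.4419,-.0943,.04])
```

```text
lid 0.55 [289. 235. 373. 316.] world centre 0.4422 -0.094 dia mm 42.4
clk 17.25 p [ 0.4469 -0.0906  0.0572] w 0.0301 F [-0.8 -0.9 -0. ] shift(mm) [ 2.4  5.9 17.1] xhead -76.7 rot fix -0.48 -0.15
```

View pics/w12.png

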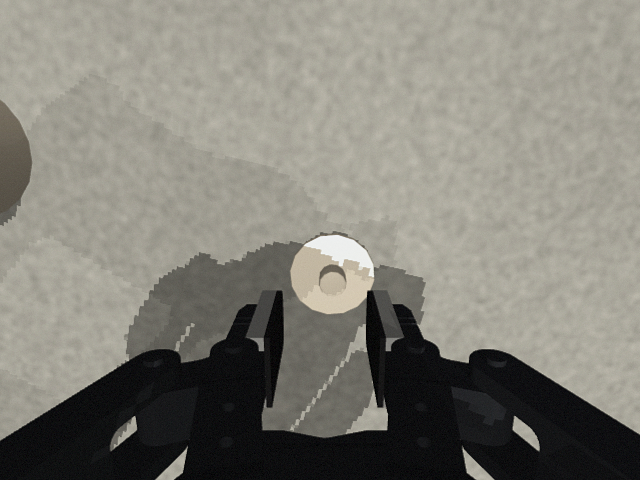

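The lid is at (332,275) with its knob at (332,283), and the world position agrees with the earlier one. I'll descend onto the knob.

send_rows:
  plan:
    - {"linear": [0.0012,0.003,0.01],"delta_rot": [-0.3,-0.1,0],"fingers": 0.03}
    - {"linear": [0.0012,0.003,0.01],"delta_rot": [-0.2,0,0],"fingers": 0.03}
    - {"linear": [0,0,0.006],"delta_rot": [0,0,0],"fingers": 0.03}

```text
clock: 17.5
position: [0.4446, -0.0947, 0.0329]
ee_rot: [-0.001, 0.785, -0.619, 0.004]
contact_force: [-0.1, 0.1, 0.7]
width: 0.0298
```

Run:
```python
from h import *
manip.get_image('wrist');go([.442,-.0941,.008])
```

```text
clk 17.55 p [ 0.4441 -0.0944  0.0321] w 0.0301 F [-0.9  0.4 -0.7] shift(mm) [-0.9  2.  24.1] xhead -76.6 rot fix -0.27 -0.25
```

send_rows:
  plan:
    - {"linear": [-0.0005,0.002,0.007],"delta_rot": [-0.2,-0.2,0],"fingers": 0.03}
    - {"linear": [0,0,0.006],"delta_rot": [0,0,0],"fingers": 0.03}
    - {"linear": [0,0,0.004],"delta_rot": [0,0,0],"fingers": 0.03}

```text
clock: 17.8
position: [0.4426, -0.0947, 0.0145]
ee_rot: [-0.001, 0.785, -0.62, 0.001]
contact_force: [-0.1, 0.2, -0.6]
width: 0.0301
```

Run:
```python
from h import *
manip.get_image('wrist');go([.442,-.0941,.008])
```

```text
clk 17.85 p [ 0.4419 -0.0945  0.0138] w 0.03 F [-0.1  0.2 -0.2] shift(mm) [-0.3 -0.1  5.8] xhead -76.6 rot fix -0.07 -0.04
```

send_rows:
  plan:
    - {"linear": [0,0,0.0025],"delta_rot": [0,0,0],"fingers": 0.03}
    - {"linear": [0,0,0.002],"delta_rot": [0,0,0],"fingers": 0.026}
    - {"linear": [0,0,0.001],"delta_rot": [0,0,0],"fingers": 0.02}
  force: 30

```text
clock: 18.1
position: [0.4421, -0.0946, 0.0076]
ee_rot: [-0.0, 0.785, -0.62, 0.001]
contact_force: [1.2, 0.0, -0.2]
width: 0.0201
```

send_rows:
  plan:
    - {"linear": [0,0,0],"delta_rot": [0,0,0],"fingers": 0.014}
    - {"linear": [0,0,0],"delta_rot": [0,0,0],"fingers": 0.006}
    - {"linear": [0,0,0],"delta_rot": [0,0,0],"fingers": 0.006}
    - {"linear": [0,0,0],"delta_rot": [0,0,0],"fingers": 0.006}

```text
clock: 18.43
position: [0.4423, -0.0946, 0.0078]
ee_rot: [-0.0, 0.785, -0.62, 0.001]
contact_force: [1.0, 0.2, -1.2]
width: 0.0099
```

send_rows:
  plan:
    - {"linear": [0,0,-0.005],"delta_rot": [0,0,0],"fingers": 0.006}
    - {"linear": [0,0,-0.005],"delta_rot": [0,0,0],"fingers": 0.006}
    - {"linear": [0,0,0],"delta_rot": [0,0,0],"fingers": 0.006}

```text
clock: 18.68
position: [0.4424, -0.0946, 0.0188]
ee_rot: [-0.0, 0.785, -0.62, 0.001]
contact_force: [-0.6, 0.2, -0.6]
width: 0.0101
```

Run:
```python
from h import *
manip.get_image('wrist');wfind('lid',.022,'w13.png');go([.5615,.305,.1])
```

```text
lid 0.81 [270. 252. 378. 355.] world centre 0.4441 -0.0935 dia mm 41.5
clk 18.83 p [ 0.4418 -0.0944  0.0181] w 0.0101 F [ 0.4  0.  -0.2] shift(mm) [-360.8 -209.1  -81.9] xhead -76.6 rot fix -0.03 -0.01
```

View pics/w13.png

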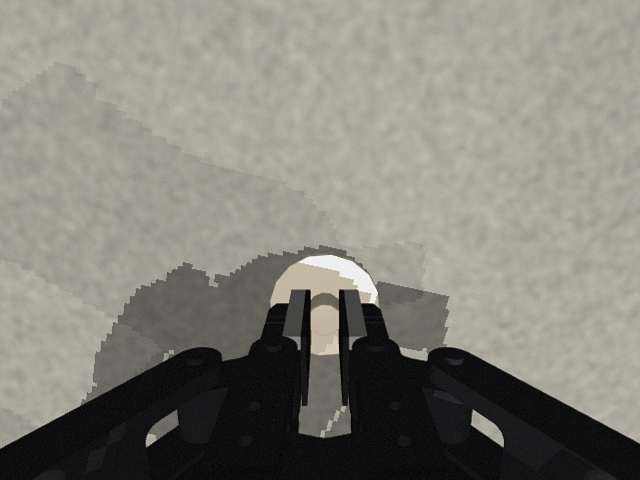

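The lid is held by the knob: the flange spans 271–379 px and is level and centred. I'll carry it over at height.

send_rows:
  plan:
    - {"linear": [0,0,-0.015],"delta_rot": [0,0,0],"fingers": 0.006}
    - {"linear": [0,0,-0.03],"delta_rot": [0,0,0],"fingers": 0.006}
    - {"linear": [0,0,-0.03],"delta_rot": [0,0,0],"fingers": 0.006}
    - {"linear": [-0.012,-0.007,-0.012],"delta_rot": [0,0,0],"fingers": 0.006}
    - {"linear": [-0.03,-0.0175,-0.001],"delta_rot": [0,0,0],"fingers": 0.006}
    - {"linear": [-0.033,-0.019,-0.001],"delta_rot": [0,0,0],"fingers": 0.006}
    - {"linear": [-0.033,-0.019,-0.001],"delta_rot": [0,0,0],"fingers": 0.006}
    - {"linear": [-0.033,-0.019,-0.001],"delta_rot": [0,0,0],"fingers": 0.006}
    - {"linear": [-0.033,-0.019,-0.001],"delta_rot": [0,0,0],"fingers": 0.006}
    - {"linear": [-0.033,-0.019,-0.001],"delta_rot": [0,0,0],"fingers": 0.006}
    - {"linear": [-0.033,-0.019,-0.001],"delta_rot": [0,0,0],"fingers": 0.006}
    - {"linear": [-0.033,-0.019,-0.001],"delta_rot": [0,0,0],"fingers": 0.006}

```text
clock: 19.83
position: [0.534, 0.2135, 0.1168]
ee_rot: [0.001, 0.781, -0.625, 0.0]
contact_force: [0.8, -1.0, -1.2]
width: 0.01
```

Run:
```python
from h import *
go([.5615,.305,.1])
```

```text
clk 19.83 p [0.534  0.2135 0.1168] w 0.01 F [ 0.8 -1.  -1.2] shift(mm) [-83.2 -46.9  16.5] xhead -77.3 rot fix 0.1 -0.12
```

send_rows:
  plan:
    - {"linear": [-0.028,-0.016,0],"delta_rot": [0,0,0],"fingers": 0.006}
    - {"linear": [-0.025,-0.015,0],"delta_rot": [0,0,0],"fingers": 0.006}
    - {"linear": [-0.014,-0.008,0],"delta_rot": [0,0,0],"fingers": 0.006}
    - {"linear": [-0.006,-0.003,0],"delta_rot": [0,0,0],"fingers": 0.006}
    - {"linear": [0,0,0],"delta_rot": [0,0,0],"fingers": 0.006}

```text
clock: 20.25
position: [0.5604, 0.3072, 0.1145]
ee_rot: [-0.0, 0.784, -0.621, -0.0]
contact_force: [0.4, -0.8, -1.1]
width: 0.0101
```

Run:
```python
from h import *
manip.get_image('wrist');manip.get_image('wrist');hearth();go([.5615,.305,.072])
```

```text
hearth px (190, 83, 283, 252) world [0.5624 0.3047] [0.1291 0.129 ] 78.88778686523438
clk 20.4 p [0.5597 0.3044 0.1148] w 0.01 F [-0.2 -0.1 -1.3] shift(mm) [-0.2 -1.9 42.8] xhead -76.9 rot fix 0.08 -0.02
```

send_rows:
  plan:
    - {"linear": [0,-0.001,0.012],"delta_rot": [0,0,0],"fingers": 0.006}
    - {"linear": [0,-0.001,0.012],"delta_rot": [0,0,0],"fingers": 0.006}
    - {"linear": [0,0,0.008],"delta_rot": [0,0,0],"fingers": 0.006}
    - {"linear": [0,0,0.002],"delta_rot": [0,0,0],"fingers": 0.006}

```text
clock: 20.73
position: [0.5613, 0.2993, 0.0795]
ee_rot: [0.001, 0.781, -0.624, 0.0]
contact_force: [0.5, -0.9, -0.6]
width: 0.0097
```

Run:
```python
from h import *
manip.get_image('wrist');manip.get_image('wrist');snap('wrist','w14.png');go([.5615,.305,.0645])
```

```text
clk 20.88 p [0.5622 0.3003 0.081 ] w 0.0099 F [ 0.8  0.  -0.7] shift(mm) [-4.8 -0.3 16.5] xhead -77.2 rot fix -0.07 -0.07
```

View pics/w14.png

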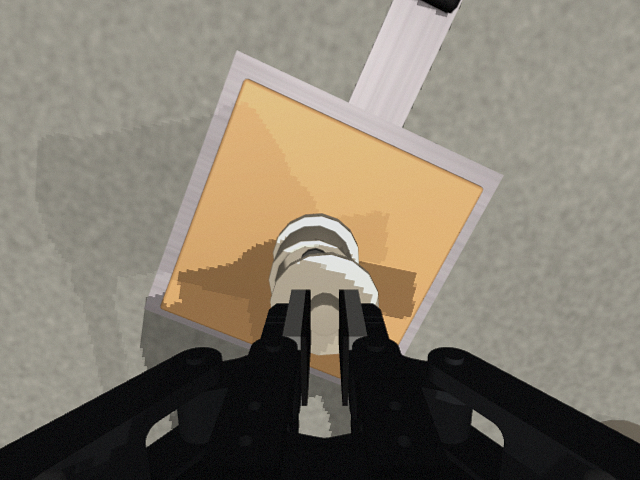

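The crucible rim is centred at about u=314 and the lid at 325, so the lid needs −4.8 mm in tool x, which agrees with the pose numbers.

send_rows:
  plan:
    - {"linear": [-0.004,0,0.003],"delta_rot": [0,0,0],"fingers": 0.006}
    - {"linear": [-0.0015,0,0.004],"delta_rot": [0,0,0],"fingers": 0.006}
    - {"linear": [0,0,0.003],"delta_rot": [0,0,0],"fingers": 0.006}

```text
clock: 21.13
position: [0.5626, 0.3063, 0.0725]
ee_rot: [-0.002, 0.781, -0.624, 0.002]
contact_force: [0.4, -0.6, -0.9]
width: 0.01
```

Run:
```python
from h import *
manip.get_image('wrist');go([.5615,.305,.062])
```

```text
clk 21.18 p [0.5622 0.3061 0.0718] w 0.01 F [-0.9  0.6 -0.8] shift(mm) [0.9 0.9 9.8] xhead -77.3 rot fix -0.25 -0.03
```

send_rows:
  plan:
    - {"linear": [0.0005,0.001,0.003],"delta_rot": [-0.2,0,0],"fingers": 0.006}
    - {"linear": [0,0,0.002],"delta_rot": [0,0,0],"fingers": 0.006}

```text
clock: 21.35
position: [0.5613, 0.3058, 0.0668]
ee_rot: [-0.0, 0.781, -0.624, 0.001]
contact_force: [-0.2, 0.0, -0.9]
width: 0.0104
```

send_rows:
  plan:
    - {"linear": [0,0,0.0015],"delta_rot": [0,0,0],"fingers": 0.006}

```text
clock: 21.43
position: [0.5614, 0.3059, 0.0651]
ee_rot: [-0.0, 0.781, -0.624, 0.001]
contact_force: [-0.4, -0.2, -1.2]
width: 0.0101
```

send_rows:
  plan:
    - {"linear": [0,0,0.001],"delta_rot": [0,0,0],"fingers": 0.006}

```text
clock: 21.52
position: [0.5612, 0.3059, 0.0637]
ee_rot: [-0.0, 0.781, -0.624, 0.001]
contact_force: [0.3, -0.7, -1.3]
width: 0.0102
```

send_rows:
  plan:
    - {"linear": [0,0,0.001],"delta_rot": [0,0,0],"fingers": 0.006}

```text
clock: 21.6
position: [0.5612, 0.3059, 0.0625]
ee_rot: [-0.0, 0.781, -0.624, 0.001]
contact_force: [0.1, -0.2, 1.0]
width: 0.0101
```

send_rows:
  plan:
    - {"linear": [0,0,0.0008],"delta_rot": [0,0,0],"fingers": 0.006}

```text
clock: 21.68
position: [0.5612, 0.3058, 0.0616]
ee_rot: [-0.0, 0.781, -0.624, 0.001]
contact_force: [-0.4, -0.1, 3.1]
width: 0.01
```

send_rows:
  plan:
    - {"linear": [0,0,0.0008],"delta_rot": [0,0,0],"fingers": 0.006}

```text
clock: 21.77
position: [0.5614, 0.3059, 0.0615]
ee_rot: [-0.0, 0.781, -0.624, 0.001]
contact_force: [-1.6, -0.7, 8.4]
width: 0.0101
```

send_rows:
  plan:
    - {"linear": [0,0,0],"delta_rot": [0,0,0],"fingers": 0.014}
    - {"linear": [0,0,0],"delta_rot": [0,0,0],"fingers": 0.02}
    - {"linear": [0,0,0],"delta_rot": [0,0,0],"fingers": 0.03}
    - {"linear": [0,0,0],"delta_rot": [0,0,0],"fingers": 0.03}
    - {"linear": [0,0,-0.004],"delta_rot": [0,0,0],"fingers": 0.03}
    - {"linear": [0,0,-0.02],"delta_rot": [0,0,0],"fingers": 0.03}
    - {"linear": [0,0,-0.035],"delta_rot": [0,0,0],"fingers": 0.05}
    - {"linear": [0,0,-0.03],"delta_rot": [0,0,0],"fingers": 0.085}
    - {"linear": [0,0,0],"delta_rot": [0,0,0],"fingers": 0.085}

```text
clock: 22.52
position: [0.5599, 0.3052, 0.1519]
ee_rot: [0.002, 0.781, -0.624, -0.001]
contact_force: [-0.1, 1.0, 0.3]
width: 0.0654
```

Run:
```python
from h import *
manip.get_image('wrist');manip.get_image('wrist');wfind('lid',.061,'w15.png');hearth();go([.461,.092,.15])
```

```text
lid 0.68 [289. 198. 359. 270.] world centre 0.5612 0.3059 dia mm 42.8
hearth px (202, 77, 254, 250) world [0.5623 0.3048] [0.1291 0.129 ] 78.86540222167969
clk 22.77 p [0.5555 0.3034 0.1442] w 0.0853 F [0.1 0.1 0.5] shift(mm) [185.3 139.   -2.5] xhead -77.2 rot fix 1.04 -0.23
```

View pics/w15.png

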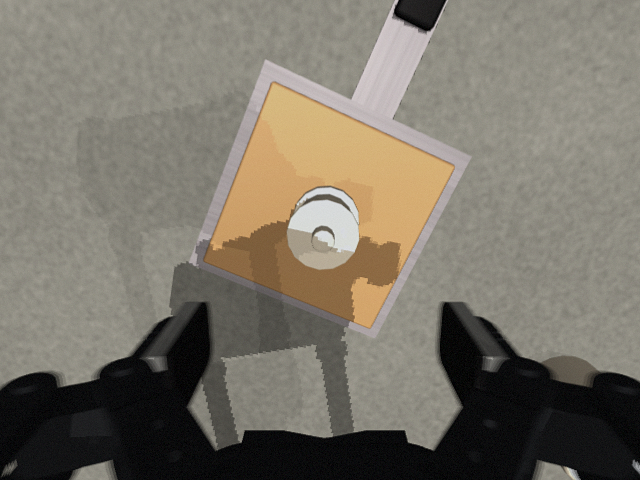

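The lid is seated and concentric on the crucible at (323,233), world (0.561,0.306). Next is the cover.

send_rows:
  plan:
    - {"linear": [0.018,0.014,0],"delta_rot": [0.5,-0.1,0],"fingers": 0.085}
    - {"linear": [0.029,0.0215,0],"delta_rot": [0.5,-0.1,0],"fingers": 0.085}
    - {"linear": [0.029,0.0215,0],"delta_rot": [0.1,0,0],"fingers": 0.085}
    - {"linear": [0.029,0.0215,0],"delta_rot": [0.1,0,0],"fingers": 0.085}
    - {"linear": [0.029,0.0215,0],"delta_rot": [0.1,0,0],"fingers": 0.085}
    - {"linear": [0.028,0.0215,0],"delta_rot": [0,0,0],"fingers": 0.085}
    - {"linear": [0.015,0.012,0],"delta_rot": [0,0,0],"fingers": 0.085}
    - {"linear": [0,0,0],"delta_rot": [0,0,0],"fingers": 0.085}

```text
clock: 23.43
position: [0.453, 0.0946, 0.131]
ee_rot: [0.006, 0.783, -0.622, -0.006]
contact_force: [0.1, -0.0, 0.4]
width: 0.0848
```

Run:
```python
from h import *
manip.get_image('wrist');manip.get_image('wrist');ell(.067,200,'w16.png',roi=(150,0,500,400));wfind('cover',.067)
a=cv2.imread('pics/w16.png').min(2);print(a[60:330:15,200:440:15]);go([.461,.092,.1])
```

```text
ell (289, 193, 113, 71) world 0.4645 0.0892 dia 59.1
cover 0.81 [282. 176. 406. 307.] world centre 0.4646 0.0899 dia mm 73.5
[[133 138 134 136 140 135 125 136 130 134 135 134 137 131 133 135]
 [140 133 130 139 126 131 127 131 134 136 133 136 133 138 128 134]
 [133 136 133 134 136 129 125 137 131 139 133 142 137 134 134 141]
 [135 137 135 128 132 133 140 136 138 138 127 134 137 135 138 137]
 [121 128 120 117 123 125 133 128 138 129 132 139 134 142 135 136]
 [124 135 124 120 116 129 133 136 129 141 135 134 142 133 136 138]
 [119 123 131 120 127 123 136 136 137 138 141 136 136 139 139 133]
 [124 126 121 131 129 125 124 131 134 136 139 134 138 147 140 136]
 [127 125 130 128 136 135 129 129  81  83  88  85 134 139 146 128]
 [126 132 125 131 130 125 128  77 171 222 222 181  83 143 141 137]
 [126 135 121 132 133 127  76 218 220 223 221 223 221 140 141 139]
 [126 130 129 133 125  79 168 224 221 221 221 221 219 214 136 138]
 [120 126  80  76  78  80 143 143 150 221 221 219 219 221 144 148]
 [ 83  91  76  79  87  90 143 142 159 138 221 222 222 211 141 140]
 [ 80  83  79  84  87  91 132 141 158 153 160 156 160 152 132 139]
 [ 82  81  82  94  85  91  84 157 155 156 159 157 160 139 139 131]
 [ 86  74  77  88  83  92  89  84 122 157 158 120 135 141 135 144]
 [ 89  75  75  89  87  82  91  86  83  84  85 132 137 137 136 138]]
clk 23.73 p [0.4574 0.0985 0.1323] w 0.0851 F [ 1.   1.2 -0.3] shift(mm) [ 7.2 -2.4 32.2] xhead -76.7 rot fix 0.66 0.12
```

Run:
```python
from h import *
i=manip.camera_info('wrist')
a=cv2.imread('pics/w16.png').astype(int)
print([ (v,a[v,345].tolist()) for v in list(range(170,200,4))+list(range(290,320,4))])
print(a[246,270:300:3].tolist(),a[246,392:420:3].tolist())
P=ray(i,345.5,248,.067);print(P,ray(i,288,248,.067)-ray(i,403,248,.067));go([P[0],P[1],.1])
```

```text
[(170, [137, 148, 150]), (174, [86, 98, 107]), (178, [86, 99, 106]), (182, [88, 101, 109]), (186, [87, 100, 106]), (190, [160, 182, 194]), (194, [221, 224, 220]), (198, [227, 224, 221]), (290, [155, 177, 187]), (294, [156, 177, 189]), (298, [158, 179, 190]), (302, [154, 175, 184]), (306, [82, 90, 93]), (310, [85, 93, 92]), (314, [90, 98, 101]), (318, [90, 98, 101])]
[[86, 92, 96], [85, 89, 91], [86, 94, 97], [92, 98, 102], [90, 95, 99], [120, 138, 146], [141, 161, 172], [143, 160, 173], [143, 164, 172], [141, 161, 172]] [[219, 225, 222], [219, 225, 221], [220, 224, 222], [200, 220, 219], [84, 94, 98], [124, 134, 137], [143, 152, 156], [146, 157, 159], [143, 154, 158], [140, 151, 154]]
[0.46227993 0.08880948 0.067     ] [-0.0139561   0.05856181  0.        ]
clk 23.73 p [0.4574 0.0985 0.1323] w 0.0851 F [ 1.   1.2 -0.3] shift(mm) [10.6 -2.9 32.2] xhead -76.7 rot fix 0.66 0.12
```

send_rows:
  plan:
    - {"linear": [0.005,-0.0015,0.01],"delta_rot": [0.3,0.1,0],"fingers": 0.085}
    - {"linear": [0.005,-0.0015,0.02],"delta_rot": [0.3,0,0],"fingers": 0.085}
    - {"linear": [0,0,0.018],"delta_rot": [0,0,0],"fingers": 0.085}
    - {"linear": [0,0,0.008],"delta_rot": [0,0,0],"fingers": 0.085}
    - {"linear": [0,0,0],"delta_rot": [0,0,0],"fingers": 0.085}

```text
clock: 24.15
position: [0.4679, 0.0944, 0.0752]
ee_rot: [-0.002, 0.787, -0.617, 0.002]
contact_force: [-0.4, 0.1, 1.0]
width: 0.0849
```

Run:
```python
from h import *
manip.get_image('wrist');manip.get_image('wrist');im,i=snap('wrist','w17.png');a=im.astype(int)
m=np.uint8(((a[:,:,0]-a[:,:,2]>22)&(a[:,:,0]>145))|(a.min(2)>200));m[:, :130]=0;m[:,520:]=0;m[400:]=0
m=cv2.morphologyEx(m,cv2.MORPH_CLOSE,np.ones((5,5)));m=cv2.morphologyEx(m,cv2.MORPH_OPEN,np.ones((9,9)))
k=max(cv2.findContours(m,cv2.RETR_EXTERNAL,cv2.CHAIN_APPROX_NONE)[0],key=cv2.contourArea)
P=np.array([ray(i,*q,.067)[:2] for q in k[:,0]],np.float32);c,r=cv2.minEnclosingCircle(P);print(cv2.boundingRect(k),c,r*2e3)
go([c[0],c[1],.019]);go([.4625,.0895,.019])
```

```text
(258, 242, 153, 143) (0.4607371985912323, 0.08920330554246902) 63.86894732713699
clk 24.3 p [0.4692 0.0942 0.0771] w 0.0849 F [-0.   0.2  0.6] shift(mm) [ 2.8  9.9 58. ] xhead -76.2 rot fix -0.55 -0.02
clk 24.3 p [0.4692 0.0942 0.0771] w 0.0849 F [-0.   0.2  0.6] shift(mm) [ 2.9  8.1 58. ] xhead -76.2 rot fix -0.55 -0.02
```

send_rows:
  plan:
    - {"linear": [0.002,0.005,0.002],"delta_rot": [-0.3,0,0],"fingers": 0.085}
    - {"linear": [0.001,0.004,0.004],"delta_rot": [-0.2,0,0],"fingers": 0.085}
    - {"linear": [0,0,0.004],"delta_rot": [0,0,0],"fingers": 0.085}

```text
clock: 24.55
position: [0.463, 0.0893, 0.0693]
ee_rot: [-0.002, 0.787, -0.617, 0.003]
contact_force: [-0.5, 0.3, -0.6]
width: 0.0852
```

Run:
```python
from h import *
manip.get_image('wrist');go([.4615,.0893,.019])
```

```text
clk 24.6 p [0.4628 0.0894 0.0686] w 0.0847 F [-0.3 -0.1 -0.5] shift(mm) [-0.3  1.5 49.6] xhead -76.2 rot fix -0.31 -0.08
```

send_rows:
  plan:
    - {"linear": [0,0.0015,0.01],"delta_rot": [-0.2,0,0],"fingers": 0.085}
    - {"linear": [0,0,0.012],"delta_rot": [0,0,0],"fingers": 0.085}
    - {"linear": [0,0,0.01],"delta_rot": [0,0,0],"fingers": 0.085}
    - {"linear": [0,0,0.005],"delta_rot": [0,0,0],"fingers": 0.085}

```text
clock: 24.93
position: [0.4626, 0.0887, 0.0305]
ee_rot: [-0.002, 0.787, -0.617, 0.003]
contact_force: [0.7, -0.5, -1.0]
width: 0.0852
```

Run:
```python
from h import *
manip.get_image('wrist');go([.4615,.0893,.022])
```

```text
clk 24.98 p [0.4619 0.0886 0.0299] w 0.0852 F [-1.1 -0.5 -0.4] shift(mm) [-0.8  0.3  7.9] xhead -76.2 rot fix -0.26 -0.11
```

send_rows:
  plan:
    - {"linear": [-0.0005,0,0.003],"delta_rot": [-0.2,-0.1,0],"fingers": 0.085}
    - {"linear": [0,0,0.003],"delta_rot": [0,0,0],"fingers": 0.08}
    - {"linear": [0,0,0.001],"delta_rot": [0,0,0],"fingers": 0.074}
    - {"linear": [0,0,0],"delta_rot": [0,0,0],"fingers": 0.069}
    - {"linear": [0,0,0],"delta_rot": [0,0,0],"fingers": 0.064}
    - {"linear": [0,0,0],"delta_rot": [0,0,0],"fingers": 0.058}
    - {"linear": [0,0,0],"delta_rot": [0,0,0],"fingers": 0.056}
    - {"linear": [0,0,0],"delta_rot": [0,0,0],"fingers": 0.056}
  force: 55

```text
clock: 25.65
position: [0.4624, 0.0891, 0.0228]
ee_rot: [-0.0, 0.787, -0.617, 0.001]
contact_force: [0.5, 0.5, -2.9]
width: 0.0637
```

Run:
```python
from h import *
go([.5612,.3055,.14])
```

```text
clk 25.65 p [0.4624 0.0891 0.0228] w 0.0637 F [ 0.5  0.5 -2.9] shift(mm) [-186.7 -147.6 -117.1] xhead -76.2 rot fix -0.09 -0.02
```

send_rows:
  plan:
    - {"linear": [0,0,-0.006],"delta_rot": [0,0,0],"fingers": 0.056}
    - {"linear": [0,0,-0.015],"delta_rot": [0,0,0],"fingers": 0.056}
    - {"linear": [0,0,-0.025],"delta_rot": [0,0,0],"fingers": 0.056}
    - {"linear": [0,0,-0.03],"delta_rot": [0,0,0],"fingers": 0.056}
    - {"linear": [0,0,-0.03],"delta_rot": [0,0,0],"fingers": 0.056}
    - {"linear": [0,0,-0.012],"delta_rot": [0,0,0],"fingers": 0.056}
    - {"linear": [0,0,-0.003],"delta_rot": [0,0,0],"fingers": 0.056}

```text
clock: 26.23
position: [0.4592, 0.089, 0.1484]
ee_rot: [0.002, 0.787, -0.617, -0.002]
contact_force: [1.1, 0.9, -1.2]
width: 0.0635
```

Run:
```python
from h import *
manip.get_image('wrist');im,i=snap('wrist','w18.png');a=im.astype(int)
m=np.uint8(((a[:,:,0]-a[:,:,2]>22)&(a[:,:,0]>120))|(a.min(2)>200));m[:, :130]=0;m[:,520:]=0;m[430:]=0
m=cv2.morphologyEx(m,cv2.MORPH_OPEN,np.ones((9,9)))
k=max(cv2.findContours(m,cv2.RETR_EXTERNAL,cv2.CHAIN_APPROX_NONE)[0],key=cv2.contourArea)
s,p,Rm=st();z=p[2]-.0228+.067
P=np.array([ray(i,*q,z)[:2] for q in k[:,0]],np.float32);c,r=cv2.minEnclosingCircle(P);print(cv2.boundingRect(k),r*2e3,'in tool mm',Rm.T@(np.r_[c,z]-p)*1e3)
go([.5612,.3055,.14])
```

```text
(213, 268, 222, 162) 64.7185891866684 in tool mm [ -0.36493326   0.99924273 -44.19298934]
clk 26.33 p [0.4586 0.089  0.1468] w 0.0634 F [ 0.4  0.4 -2.2] shift(mm) [-185.9 -151.2    5.9] xhead -76.2 rot fix 0.45 0.09
```

send_rows:
  plan:
    - {"linear": [-0.01,-0.008,0],"delta_rot": [0.2,0,0],"fingers": 0.056}
    - {"linear": [-0.018,-0.0145,-0.001],"delta_rot": [0.2,0,0],"fingers": 0.056}
    - {"linear": [-0.024,-0.0195,-0.001],"delta_rot": [0.1,0,0],"fingers": 0.056}
    - {"linear": [-0.026,-0.021,-0.001],"delta_rot": [0.1,0,0],"fingers": 0.056}
    - {"linear": [-0.026,-0.021,-0.001],"delta_rot": [0.1,0,0],"fingers": 0.056}
    - {"linear": [-0.026,-0.021,-0.001],"delta_rot": [0,0,0],"fingers": 0.056}
    - {"linear": [-0.024,-0.0195,0],"delta_rot": [0,0,0],"fingers": 0.056}
    - {"linear": [-0.018,-0.0145,0],"delta_rot": [0,0,0],"fingers": 0.056}
    - {"linear": [-0.01,-0.008,0],"delta_rot": [0,0,0],"fingers": 0.056}
    - {"linear": [0,0,0],"delta_rot": [0,0,0],"fingers": 0.056}

```text
clock: 27.17
position: [0.5535, 0.3154, 0.1314]
ee_rot: [0.008, 0.785, -0.619, -0.009]
contact_force: [-0.2, 0.3, -1.5]
width: 0.0636
```

Run:
```python
from h import *
manip.get_image('wrist');manip.get_image('wrist');go([.562,.3056,.11])
```

```text
clk 27.27 p [0.5518 0.3124 0.1315] w 0.0637 F [ 0.4 -0.3 -2.1] shift(mm) [ 9.1 -8.9 21.2] xhead -76.5 rot fix 1.52 0.14
```

send_rows:
  plan:
    - {"linear": [0.0045,-0.0045,0],"delta_rot": [0.8,0.1,0],"fingers": 0.056}
    - {"linear": [0.0045,-0.0045,0.004],"delta_rot": [0.7,0,0],"fingers": 0.056}
    - {"linear": [0,0,0.004],"delta_rot": [0,0,0],"fingers": 0.056}

```text
clock: 27.52
position: [0.5616, 0.3028, 0.1216]
ee_rot: [0.001, 0.785, -0.619, 0.0]
contact_force: [0.8, -0.4, -0.8]
width: 0.0631
```

Run:
```python
from h import *
manip.get_image('wrist');go([.562,.3056,.11])
```

```text
clk 27.57 p [0.5606 0.3026 0.1206] w 0.0631 F [-0.4  0.2 -1.7] shift(mm) [-2.6 -2.1 10.6] xhead -76.6 rot fix 0.24 -0.09
```

send_rows:
  plan:
    - {"linear": [-0.0025,-0.002,0.004],"delta_rot": [0.2,0,0],"fingers": 0.056}
    - {"linear": [-0.001,0,0.004],"delta_rot": [0,0,0],"fingers": 0.056}
    - {"linear": [0,0,0.003],"delta_rot": [0,0,0],"fingers": 0.056}

```text
clock: 27.82
position: [0.5617, 0.3046, 0.1095]
ee_rot: [0.0, 0.784, -0.621, 0.001]
contact_force: [-1.0, -0.4, -2.1]
width: 0.0633
```

Run:
```python
from h import *
manip.get_image('wrist');go([.562,.3056,.05])
```

```text
clk 27.87 p [0.5613 0.3044 0.1088] w 0.0634 F [-0.7 -0.8 -2.2] shift(mm) [-1.1 -1.  58.8] xhead -76.8 rot fix 0.06 -0.1
```

send_rows:
  plan:
    - {"linear": [-0.001,-0.0005,0.007],"delta_rot": [0,0,0],"fingers": 0.056}
    - {"linear": [-0.0005,0,0.008],"delta_rot": [0,0,0],"fingers": 0.056}
    - {"linear": [-0.0005,0,0.006],"delta_rot": [0,0,0],"fingers": 0.056}

```text
clock: 28.12
position: [0.5623, 0.3069, 0.0876]
ee_rot: [-0.001, 0.784, -0.621, 0.001]
contact_force: [-0.1, -0.5, -1.7]
width: 0.0638
```

Run:
```python
from h import *
go([.562,.3056,.05])
```

```text
clk 28.12 p [0.5623 0.3069 0.0876] w 0.0638 F [-0.1 -0.5 -1.7] shift(mm) [ 1.1  0.7 37.6] xhead -76.8 rot fix -0.12 -0.06
```

send_rows:
  plan:
    - {"linear": [0.0005,0.0005,0.007],"delta_rot": [-0.1,0,0],"fingers": 0.056}
    - {"linear": [0,0,0.008],"delta_rot": [0,0,0],"fingers": 0.056}
    - {"linear": [0,0,0.007],"delta_rot": [0,0,0],"fingers": 0.056}

```text
clock: 28.37
position: [0.5616, 0.3065, 0.0629]
ee_rot: [0.0, 0.784, -0.621, 0.0]
contact_force: [0.5, -0.5, -2.0]
width: 0.0636
```

send_rows:
  plan:
    - {"linear": [0,0,0.006],"delta_rot": [0,0,0],"fingers": 0.056}
    - {"linear": [0,0,0.005],"delta_rot": [0,0,0],"fingers": 0.056}
    - {"linear": [0,0,0.003],"delta_rot": [0,0,0],"fingers": 0.056}

```text
clock: 28.62
position: [0.5605, 0.3061, 0.0453]
ee_rot: [0.002, 0.784, -0.621, -0.0]
contact_force: [0.0, 0.6, -1.7]
width: 0.0635
```

Run:
```python
from h import *
go([.562,.3056,.0378])
```

```text
clk 28.62 p [0.5605 0.3061 0.0453] w 0.0635 F [ 0.   0.6 -1.7] shift(mm) [ 0.9 -1.3  7.5] xhead -76.7 rot fix 0.2 -0.1
```

send_rows:
  plan:
    - {"linear": [0.0005,-0.001,0.002],"delta_rot": [0.2,-0.1,0],"fingers": 0.056}
    - {"linear": [0,0,0.002],"delta_rot": [0,0,0],"fingers": 0.056}

```text
clock: 28.78
position: [0.5615, 0.3058, 0.0403]
ee_rot: [0.0, 0.784, -0.621, -0.0]
contact_force: [-0.5, -0.1, -2.4]
width: 0.0636
```

send_rows:
  plan:
    - {"linear": [0,0,0.001],"delta_rot": [0,0,0],"fingers": 0.056}

```text
clock: 28.87
position: [0.5615, 0.3058, 0.039]
ee_rot: [0.0, 0.784, -0.621, -0.0]
contact_force: [-0.8, -1.0, -1.6]
width: 0.0632
```

send_rows:
  plan:
    - {"linear": [0,0,0.001],"delta_rot": [0,0,0],"fingers": 0.056}

```text
clock: 28.95
position: [0.5617, 0.3058, 0.0381]
ee_rot: [0.0, 0.784, -0.621, -0.0]
contact_force: [-0.2, -0.5, -1.7]
width: 0.0634
```

send_rows:
  plan:
    - {"linear": [0,0,0.001],"delta_rot": [0,0,0],"fingers": 0.056}

```text
clock: 29.03
position: [0.5619, 0.3058, 0.0375]
ee_rot: [-0.0, 0.784, -0.621, -0.0]
contact_force: [-2.3, -2.0, 6.1]
width: 0.0636
```

The cover met the plate at the height I'd predicted (0.0375 against 0.0378). I'll release it and move to the ring.

send_rows:
  plan:
    - {"linear": [0,0,0],"delta_rot": [0,0,0],"fingers": 0.067}
    - {"linear": [0,0,0],"delta_rot": [0,0,0],"fingers": 0.072}
    - {"linear": [0,0,0],"delta_rot": [0,0,0],"fingers": 0.085}
    - {"linear": [0,0,0],"delta_rot": [0,0,0],"fingers": 0.085}
    - {"linear": [0,0,0],"delta_rot": [0,0,0],"fingers": 0.085}
    - {"linear": [0,0,-0.005],"delta_rot": [0,0,0],"fingers": 0.085}
    - {"linear": [0,0,-0.02],"delta_rot": [0,0,0],"fingers": 0.085}
    - {"linear": [0,0,-0.035],"delta_rot": [0,0,0],"fingers": 0.085}
    - {"linear": [0,0,-0.035],"delta_rot": [0,0,0],"fingers": 0.085}
    - {"linear": [0,0,-0.01],"delta_rot": [0,0,0],"fingers": 0.085}
    - {"linear": [0,0,0],"delta_rot": [0,0,0],"fingers": 0.085}

```text
clock: 29.95
position: [0.562, 0.3059, 0.1489]
ee_rot: [-0.0, 0.784, -0.621, 0.0]
contact_force: [-0.7, -0.3, 0.6]
width: 0.085
```

```bash
cat >> h.py <<'E'
def covtop(z,fn=None):
    manip.get_image('wrist');manip.get_image('wrist');im,i=snap('wrist',fn);hs=cv2.cvtColor(im,cv2.COLOR_RGB2HSV).astype(int)
    m=np.uint8((hs[:,:,1]<60)&(hs[:,:,2]>165));m[:, :130]=0;m[:,520:]=0;m[420:]=0
    m=cv2.morphologyEx(m,cv2.MORPH_OPEN,np.ones((7,7)))
    for k in sorted(cv2.findContours(m,cv2.RETR_EXTERNAL,cv2.CHAIN_APPROX_NONE)[0],key=cv2.contourArea)[::-1][:2]:
        P=np.array([ray(i,*q,z)[:2] for q in k[:,0]],np.float32);c,r=cv2.minEnclosingCircle(P);print('top',cv2.boundingRect(k),np.round(c,4),r*2e3)
E
python3 - <<'E'
from h import *
covtop(.082,'w19.png');wfind('cover',.082);hearth();go([.678,.1,.13])
E
```

```text
top (252, 29, 218, 169) [0.6227 0.301 ] 110.55345833301544
top (270, 197, 114, 113) [0.5605 0.306 ] 62.615446746349335
cover 0.68 [259. 182. 385. 310.] world centre 0.5648 0.3059 dia mm 72.0
hearth px (203, 85, 254, 250) world [0.5625 0.3049] [0.1292 0.129 ] 78.85450744628906
clk 30.25 p [0.5595 0.3048 0.1437] w 0.0851 F [-0.2 -0.1 -0.4] shift(mm) [226.5 -68.5  13.4] xhead -76.7 rot fix 0.46 -0.06
```

send_rows:
  plan:
    - {"linear": [0.018,-0.0055,0],"delta_rot": [0.4,0,0],"fingers": 0.085}
    - {"linear": [0.03,-0.009,0],"delta_rot": [0.1,0,0],"fingers": 0.07}
    - {"linear": [0.034,-0.0105,0],"delta_rot": [0,0,0],"fingers": 0.06}
    - {"linear": [0.034,-0.0105,0],"delta_rot": [0,0,0],"fingers": 0.05}
    - {"linear": [0.034,-0.0105,0],"delta_rot": [0,0,0],"fingers": 0.042}
    - {"linear": [0.034,-0.0105,0],"delta_rot": [0,0,0],"fingers": 0.042}
    - {"linear": [0.025,-0.008,0],"delta_rot": [0,0,0],"fingers": 0.042}
    - {"linear": [0.01,-0.003,0],"delta_rot": [0,0,0],"fingers": 0.042}
    - {"linear": [0,0,0],"delta_rot": [0,0,0],"fingers": 0.042}

```text
clock: 31.0
position: [0.6732, 0.1001, 0.1282]
ee_rot: [0.008, 0.786, -0.619, -0.008]
contact_force: [0.1, 1.0, 0.4]
width: 0.0415
```

Run:
```python
from h import *
manip.get_image('wrist');manip.get_image('wrist');wfind('ring',.008,'w20.png',n=3);go([.678,.1,.07])
```

```text
ring 0.82 [311. 199. 347. 235.] world centre 0.6771 0.1021 dia mm 24.3
clk 31.2 p [0.6715 0.1042 0.1294] w 0.0421 F [ 0.4 -0.   0.3] shift(mm) [ 5.8 -6.6 59.2] xhead -76.2 rot fix 1.26 0.2
```

send_rows:
  plan:
    - {"linear": [0.0017,-0.0025,0.02],"delta_rot": [0.6,0.1,0],"fingers": 0.042}
    - {"linear": [0.0017,-0.0025,0.028],"delta_rot": [0.6,0.1,0],"fingers": 0.042}
    - {"linear": [0,0,0.02],"delta_rot": [0,0,0],"fingers": 0.042}
    - {"linear": [0,0,0.008],"delta_rot": [0,0,0],"fingers": 0.042}
    - {"linear": [0,0,0],"delta_rot": [0,0,0],"fingers": 0.042}

```text
clock: 31.62
position: [0.6744, 0.1122, 0.055]
ee_rot: [-0.003, 0.79, -0.613, 0.001]
contact_force: [0.4, 0.5, 0.6]
width: 0.042
```

Run:
```python
from h import *
manip.get_image('wrist');manip.get_image('wrist');wfind('ring',.008,'w21.png',n=2);go([.6771,.1021,0])
```

```text
ring 0.86 [319. 244. 368. 291.] world centre 0.6772 0.1032 dia mm 24.5
clk 31.82 p [0.6774 0.1112 0.0582] w 0.0421 F [0.6 0.2 0.3] shift(mm) [ 8.8  3.2 58.1] xhead -75.7 rot fix -0.69 0.01
```

send_rows:
  plan:
    - {"linear": [0.005,0.0015,0.01],"delta_rot": [-0.4,0,0],"fingers": 0.042}
    - {"linear": [0.0035,0.001,0.012],"delta_rot": [-0.3,0,0],"fingers": 0.042}
    - {"linear": [0,0,0.01],"delta_rot": [0,0,0],"fingers": 0.042}
    - {"linear": [0,0,0.003],"delta_rot": [0,0,0],"fingers": 0.042}

```text
clock: 32.15
position: [0.6809, 0.1016, 0.0253]
ee_rot: [-0.003, 0.79, -0.613, 0.003]
contact_force: [-0.1, -0.5, -0.4]
width: 0.0419
```

Run:
```python
from h import *
manip.get_image('wrist');manip.get_image('wrist');wfind('ring',.008,n=1);go([.677,.1027,-.003])
```

```text
ring 0.81 [296. 269. 346. 321.] world centre 0.6778 0.1027 dia mm 24.9
clk 32.35 p [0.6817 0.102  0.0269] w 0.0422 F [-0.4 -0.4  0.2] shift(mm) [-1.9  4.7 29.9] xhead -75.6 rot fix -0.58 -0.13
```

send_rows:
  plan:
    - {"linear": [-0.001,0.003,0.008],"delta_rot": [-0.3,-0.1,0],"fingers": 0.042}
    - {"linear": [-0.0005,0.002,0.007],"delta_rot": [-0.3,0,0],"fingers": 0.042}
    - {"linear": [0,0,0.004],"delta_rot": [0,0,0],"fingers": 0.042}

```text
clock: 32.6
position: [0.6778, 0.1025, 0.0086]
ee_rot: [-0.001, 0.79, -0.613, 0.001]
contact_force: [0.7, 0.2, -0.4]
width: 0.0421
```

Run:
```python
from h import *
manip.get_image('wrist');go([.6774,.1027,-.003])
```

```text
clk 32.65 p [0.6772 0.1024 0.0077] w 0.0421 F [ 0.1 -0.1 -0.4] shift(mm) [-0.2 -0.3 10.7] xhead -75.6 rot fix -0.08 -0.05
```

send_rows:
  plan:
    - {"linear": [0,0,0.003],"delta_rot": [0,0,0],"fingers": 0.042}
    - {"linear": [0,0,0.003],"delta_rot": [0,0,0],"fingers": 0.038}
    - {"linear": [0,0,0.002],"delta_rot": [0,0,0],"fingers": 0.034}

```text
clock: 32.9
position: [0.6771, 0.1026, -0.0013]
ee_rot: [-0.0, 0.79, -0.613, 0.001]
contact_force: [-0.3, -0.7, 0.5]
width: 0.0341
```

send_rows:
  plan:
    - {"linear": [0,0,0.0008],"delta_rot": [0,0,0],"fingers": 0.028}
    - {"linear": [0,0,0.0005],"delta_rot": [0,0,0],"fingers": 0.024}
  force: 30

```text
clock: 33.07
position: [0.6769, 0.1026, -0.0033]
ee_rot: [-0.0, 0.79, -0.613, 0.0]
contact_force: [0.7, 0.0, 0.1]
width: 0.0239
```

send_rows:
  plan:
    - {"linear": [0,0,0.0005],"delta_rot": [0,0,0],"fingers": 0.016}
    - {"linear": [0,0,0],"delta_rot": [0,0,0],"fingers": 0.016}
    - {"linear": [0,0,0],"delta_rot": [0,0,0],"fingers": 0.016}

```text
clock: 33.32
position: [0.6773, 0.1027, -0.0027]
ee_rot: [-0.0, 0.79, -0.613, 0.001]
contact_force: [0.1, -0.7, 0.2]
width: 0.0216
```

send_rows:
  plan:
    - {"linear": [0,0,-0.006],"delta_rot": [0,0,0],"fingers": 0.016}
    - {"linear": [0,0,-0.02],"delta_rot": [0,0,0],"fingers": 0.016}
    - {"linear": [0,0,-0.03],"delta_rot": [0,0,0],"fingers": 0.016}
    - {"linear": [0,0,-0.035],"delta_rot": [0,0,0],"fingers": 0.016}
    - {"linear": [0,0,-0.025],"delta_rot": [0,0,0],"fingers": 0.016}
    - {"linear": [0,0,-0.005],"delta_rot": [0,0,0],"fingers": 0.016}
    - {"linear": [0,0,0],"delta_rot": [0,0,0],"fingers": 0.016}

```text
clock: 33.9
position: [0.676, 0.1026, 0.1225]
ee_rot: [0.001, 0.79, -0.613, -0.001]
contact_force: [-0.4, 0.1, -0.7]
width: 0.0213
```

Run:
```python
from h import *
manip.get_image('wrist');manip.get_image('wrist');s,p,Rm=st();wfind('ring',p[2]+.0027+.008,'w22.png',n=1);go([.561,.306,.12])
```

```text
ring 0.95 [292. 285. 356. 350.] world centre 0.6755 0.103 dia mm 25.9
clk 34.1 p [0.6737 0.1024 0.1185] w 0.0212 F [-1.1 -0.9  0.3] shift(mm) [-225.2   58.7   -0.6] xhead -75.6 rot fix 0.53 0.08
```

The detector finds the ring still between the fingers at travel height. I'll carry it over.

send_rows:
  plan:
    - {"linear": [-0.015,0.004,-0.002],"delta_rot": [0.3,0,0],"fingers": 0.016}
    - {"linear": [-0.026,0.007,-0.002],"delta_rot": [0.2,0,0],"fingers": 0.016}
    - {"linear": [-0.032,0.008,-0.002],"delta_rot": [0.1,0,0],"fingers": 0.016}
    - {"linear": [-0.033,0.0085,-0.001],"delta_rot": [0.1,0,0],"fingers": 0.016}
    - {"linear": [-0.033,0.0085,-0.001],"delta_rot": [0.1,0,0],"fingers": 0.016}
    - {"linear": [-0.033,0.0085,-0.001],"delta_rot": [0,0,0],"fingers": 0.016}
    - {"linear": [-0.026,0.007,0],"delta_rot": [0,0,0],"fingers": 0.016}
    - {"linear": [-0.015,0.004,0],"delta_rot": [0,0,0],"fingers": 0.016}
    - {"linear": [-0.006,0.0015,0],"delta_rot": [0,0,0],"fingers": 0.016}
    - {"linear": [0,0,0],"delta_rot": [0,0,0],"fingers": 0.016}

```text
clock: 34.93
position: [0.545, 0.311, 0.1114]
ee_rot: [0.009, 0.789, -0.615, -0.01]
contact_force: [-0.1, -0.4, -0.8]
width: 0.0212
```

Run:
```python
from h import *
manip.get_image('wrist');manip.get_image('wrist');go([.561,.306,.09])
```

```text
clk 35.03 p [0.5465 0.3093 0.1116] w 0.0221 F [0.5 0.3 0.1] shift(mm) [  6.9 -13.8  21.2] xhead -75.9 rot fix 1.47 0.24
```

send_rows:
  plan:
    - {"linear": [0.0035,-0.007,0.003],"delta_rot": [0.8,0.1,0],"fingers": 0.016}
    - {"linear": [0.0035,-0.007,0.005],"delta_rot": [0.7,0.1,0],"fingers": 0.016}
    - {"linear": [0,0,0.003],"delta_rot": [0,0,0],"fingers": 0.016}
    - {"linear": [0,0,0],"delta_rot": [0,0,0],"fingers": 0.016}

```text
clock: 35.37
position: [0.5659, 0.3015, 0.0985]
ee_rot: [-0.001, 0.787, -0.617, 0.002]
contact_force: [-0.2, -0.0, -1.1]
width: 0.0214
```

Run:
```python
from h import *
manip.get_image('wrist');go([.561,.306,.084])
```

```text
clk 35.42 p [0.5661 0.3013 0.0987] w 0.0215 F [ 0.1 -0.5 -0.5] shift(mm) [-5.8  3.9 14.7] xhead -76.2 rot fix -0.23 -0.12
```

send_rows:
  plan:
    - {"linear": [-0.004,0.0025,0.003],"delta_rot": [-0.2,-0.1,0],"fingers": 0.016}
    - {"linear": [-0.002,0.0015,0.004],"delta_rot": [0,0,0],"fingers": 0.016}
    - {"linear": [0,0,0.003],"delta_rot": [0,0,0],"fingers": 0.016}

```text
clock: 35.67
position: [0.5617, 0.3054, 0.0885]
ee_rot: [-0.001, 0.786, -0.618, 0.0]
contact_force: [0.1, -0.5, -0.0]
width: 0.0214
```

Run:
```python
from h import *
manip.get_image('wrist');go([.561,.306,.0793])
```

```text
clk 35.72 p [0.5614 0.3052 0.0878] w 0.0214 F [-0.3 -0.7 -0.5] shift(mm) [-0.9  0.2  8.5] xhead -76.4 rot fix -0.02 -0.0
```

send_rows:
  plan:
    - {"linear": [-0.0005,0,0.003],"delta_rot": [0,0,0],"fingers": 0.016}
    - {"linear": [0,0,0.002],"delta_rot": [0,0,0],"fingers": 0.016}

```text
clock: 35.88
position: [0.5611, 0.306, 0.0825]
ee_rot: [-0.0, 0.786, -0.618, 0.0]
contact_force: [-0.2, -0.3, 0.1]
width: 0.0212
```

send_rows:
  plan:
    - {"linear": [0,0,0.0012],"delta_rot": [0,0,0],"fingers": 0.016}

```text
clock: 35.97
position: [0.561, 0.3061, 0.081]
ee_rot: [-0.0, 0.786, -0.618, 0.0]
contact_force: [0.6, -0.6, -0.4]
width: 0.0215
```

send_rows:
  plan:
    - {"linear": [0,0,0.001],"delta_rot": [0,0,0],"fingers": 0.016}

```text
clock: 36.05
position: [0.5608, 0.3062, 0.0797]
ee_rot: [-0.0, 0.786, -0.618, 0.0]
contact_force: [0.3, -0.1, -0.5]
width: 0.0214
```

send_rows:
  plan:
    - {"linear": [0,0,0.0008],"delta_rot": [0,0,0],"fingers": 0.016}

```text
clock: 36.13
position: [0.5607, 0.3062, 0.0788]
ee_rot: [0.0, 0.786, -0.618, 0.0]
contact_force: [-0.4, -0.1, -0.5]
width: 0.0213
```

send_rows:
  plan:
    - {"linear": [0,0,0.0007],"delta_rot": [0,0,0],"fingers": 0.016}

```text
clock: 36.22
position: [0.5608, 0.3063, 0.0787]
ee_rot: [-0.0, 0.786, -0.618, 0.0]
contact_force: [-1.8, -1.4, 7.7]
width: 0.0211
```

send_rows:
  plan:
    - {"linear": [0,0,0.0006],"delta_rot": [0,0,0],"fingers": 0.016}

```text
clock: 36.3
position: [0.5608, 0.3063, 0.0788]
ee_rot: [-0.0, 0.786, -0.618, 0.0]
contact_force: [-1.2, -0.5, 3.9]
width: 0.0214
```

Contact at 0.0787. I'll release and lift clear.

send_rows:
  plan:
    - {"linear": [0,0,0],"delta_rot": [0,0,0],"fingers": 0.026}
    - {"linear": [0,0,0],"delta_rot": [0,0,0],"fingers": 0.032}
    - {"linear": [0,0,0],"delta_rot": [0,0,0],"fingers": 0.042}
    - {"linear": [0,0,0],"delta_rot": [0,0,0],"fingers": 0.042}
    - {"linear": [0,0,-0.005],"delta_rot": [0,0,0],"fingers": 0.042}
    - {"linear": [0,0,-0.02],"delta_rot": [0,0,0],"fingers": 0.042}
    - {"linear": [0,0,-0.035],"delta_rot": [0,0,0],"fingers": 0.042}
    - {"linear": [0,0,-0.03],"delta_rot": [0,0,0],"fingers": 0.042}
    - {"linear": [0,0,-0.005],"delta_rot": [0,0,0],"fingers": 0.042}
    - {"linear": [0,0,0],"delta_rot": [0,0,0],"fingers": 0.042}

```text
clock: 37.13
position: [0.5598, 0.3058, 0.1759]
ee_rot: [0.002, 0.786, -0.618, -0.001]
contact_force: [0.2, 0.5, -0.4]
width: 0.0417
```

Run:
```python
from h import *
manip.get_image('wrist');wfind('ring',.09,'w23.png',n=1);covtop(.082);wfind('cover',.082,n=1);hearth()
a,_=snap('scene');t,_=snap('top');c=cv2.resize(a[150:350,340:560],None,fx=2.2,fy=2.2)
w=cv2.resize(cv2.imread('pics/w23.png')[50:400,150:500],(440,440));c=cv2.resize(c,(480,440))[:,:,::-1]
t2=None
cv2.imwrite('pics/final.png',np.hstack([w[:,:320],c]))
go([.56,.306,.2])
```

```text
ring 0.79 [305. 222. 346. 260.] world centre 0.561 0.3066 dia mm 24.3
top (218, 29, 242, 222) [0.6068 0.3119] 144.2210078239441
top (272, 181, 107, 105) [0.5606 0.3057] 63.30488622188568
cover 0.75 [270. 172. 381. 287.] world centre 0.5639 0.3071 dia mm 71.7
hearth px (213, 85, 234, 230) world [0.5624 0.3049] [0.1293 0.1291] 78.863525390625
clk 37.68 p [0.5586 0.3053 0.1731] w 0.0421 F [ 0.4  0.1 -0.4] shift(mm) [ -0.3  -1.2 -26.9] xhead -76.3 rot fix 0.51 -0.09
```

View pics/final.png

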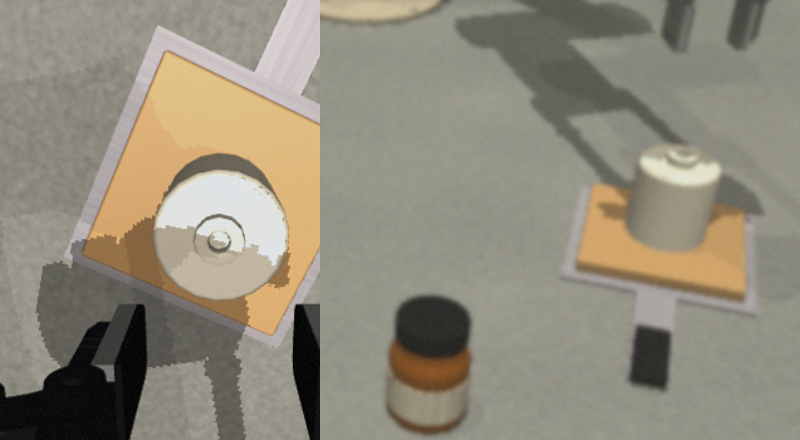

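The final picture shows the ring flat at about (218,240), in the middle of the cover top. The cover stands flat and centred on the plate, the fingers are clear, and the jar is where it was. I'm handing the job in.

```bash
python3 -c "
from rig import manip
print(manip.sign_off(), manip.get_state()['clock'])"
```

```text
the job is handed in; nothing more can be done
the job is handed in; nothing more can be done
```

I built the charge in order: setter disc, crucible with its pellet, lid, upside-down cover, then the control ring. I handed it in at about 38 s of the 122 s allowed. Sign-off gives no verdict, so the result rests on my own checks.

**Last checks:**

| Piece | Measured position (x, y in m) | Off-centre |
|---|---|---|
| Disc | (0.562, 0.304) | about 1 mm from the plate centre, (0.562, 0.305) |
| Crucible | (0.561, 0.305) | about 1–2 mm from the disc, estimated from the arm pose at release |
| Lid, before covering | (0.561, 0.306) | about 1 mm from the crucible |
| Cover top | (0.561, 0.306) | about 2 mm from the plate centre |
| Ring | (0.561, 0.307) | about 1 mm from the cover centre |

- **Setting down:** I lowered each piece until the wrist felt light contact. The contact heights matched what I predicted to within about 1 mm. The peak was about 20 N, when setting the disc.
- **Final picture:** The cover and ring look level, the gripper is clear, and the jar is in place. I didn't measure the mortar and tongs again; the arm's later moves did not go near them.

**What disagreed:**
- **Fingertips:** They were about 10 mm behind the TCP at 56 mm opening, not 25 mm ahead as stated. I found this by touching the bench (about 25 N) and used the felt height from then on.
- **Finger opening:** The reading was 2.5–3 mm too small for pieces held at the fingertips.
- **Arm drift:** The arm drifted by a few millimetres and about 1–1.5° after long moves. I corrected this before each piece was set down.
- **Cover detection:** The network's cover outline included the side wall, so I trusted the outline of the top face instead.

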